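# Pack up a lock case level on slant-sawn offcuts

## Task

The lock case has to lie level for work, bridging from the rest block to a packing pile. Set the long slant-sawn offcut down, as it lies, in the middle of the bare end of the work rest's base, put the short one on top of it turned so that the two slants cancel and its upper face comes level, then lay the lock case flat along the work rest so that it bears on both the rest block and the pile. Set each piece down gently without dropping it, let go, and leave the other things on the bench where they are.

Things in the scene. Friction and masses are not known exactly. Their poses are not given: they have to be found in the camera images.
- long_offcut_c (a point): Centre (half-way up, 14 mm above the underside it lies on) of the long narrow aluminium offcut. 84 mm along own x, 44 mm along own y; own z is normal to the underside. Top face slants 12 deg along x: 36 mm tall at the thick +x end, 28 at the middle, 20 at the thin end. The +y and -y sides are upright, parallel; two corners sawn off. 0.24 kg. Starts left or right of the work rest.
- short_offcut_c (a point): Centre (13 mm above the underside it lies on) of the short broad aluminium offcut. 62 mm along own x, 54 mm along own y; z normal to the underside. Top slants 12 deg along x: 33 mm tall at the +x end, 26 at the middle, 20 at the thin end; upright parallel y sides; corners sawn off. Starts opposite the long one. Stacked with slants cancelled its x opposes the long one's and it leans 12 deg. 0.22 kg.
- short_offcut_top (a point): Middle of the short offcut's slanted upper face, 26 mm above its underside along the underside's normal; z is the normal of that upper face (12 degrees from vertical at the start, vertical when the face is level).
- work_rest: Work rest, fixed to the bench: a low grey cast base 104 mm (own x) by 260 mm (own y) by 8 mm, with an upright dark steel rest block at its +y end and a bare end at -y. Origin under the middle of the base; z up.
- pad (a point): Middle of the bare end of the work rest's base, on its upper surface (8 mm above the bench), 135 mm from the rest block's middle along own -y of the work rest; own axes as the work rest.
- rest_top (a point): Middle of the rest block's flat top, 62.5 mm above the bench, 54.5 mm above the base. The block is 80 mm (own x) by 50 mm (own y); axes as the work rest. The offcuts stacked with slants cancelled, the short one's upper face centred over the long one, are 54.6 mm tall, level with this top.
- lock_c (a point): Centre of the narrow lock case, a steel box 190 (own x) by 45 (own y) by 18 mm (z) lying flat; the point is 9 mm above its underside. A brass face plate 215 x 3 x 18 mm lies along its +y edge, outer face 25.5 mm from the centre; a bolt 22 mm wide stands 12 mm out of it, 58 mm along +x from the middle. 48 mm across the middle, where it is gripped. About 0.42 kg.
- padlock: Bystander: brass padlock lying flat, body 50 x 44 x 20 mm; origin under the body's middle.
- cylinder: Bystander: small brass lock cylinder standing upright, 38 mm in diameter and tall; origin under it.
- oil: Bystander: white oil bottle with a black cap, 48 mm in diameter, 110 mm tall; origin under it.
- bar_stub: Bystander: upright round steel bar stub, 38 mm in diameter, 45 mm tall; origin under it.
- square_stub: Bystander: square-sawn aluminium block 45 x 40 x 30 mm with a level top; origin under it.
Mind the look-alikes: they are no part of the job. What is shaped like the part that bears lock_c but turquoise is not meant.

How it is judged:
On the way, in this order (a step that is already met when the one before it is completed fails the run):
1. the long offcut stands on its underside on the bare end of the work rest, let go (horizontal distance between long_offcut_c and pad below 0.03 m and angle between long_offcut_c's own z axis and vertical below 0.08 rad and z of long_offcut_c in the frame of pad between 0.009 and 0.019 m and linear speed of long_offcut below 0.02 m/s and contact force between the fingers and long_offcut below 0.05 N), for 0.3 s.
2. the short offcut lies on the long one with its upper face level, let go (horizontal distance between long_offcut_c and pad below 0.03 m and angle between each of long_offcut_c, short_offcut_top's own z axis and vertical below 0.08 rad and z of long_offcut_c in the frame of pad between 0.009 and 0.019 m and horizontal distance between short_offcut_top and long_offcut_c below 0.022 m and z of short_offcut_top in the frame of pad between 0.047 and 0.063 m and contact force between short_offcut and long_offcut above 0.3 N and linear speed of each of long_offcut, short_offcut below 0.02 m/s and contact force between the fingers and short_offcut below 0.05 N), for 0.3 s.
At the end, for the whole second after the job is handed in: Long offcut on its underside, within 30 mm of the pad point. Short one on it, upper face level within 4.5 deg, its middle within 22 mm of the long one's centre. Lock case on rest block and short offcut (over 0.3 N each), level within 3.4 deg, along the work rest within 14 deg. All at rest (horizontal distance between long_offcut_c and pad below 0.03 m and angle between each of long_offcut_c, short_offcut_top's own z axis and vertical below 0.08 rad and z of long_offcut_c in the frame of pad between 0.009 and 0.019 m and horizontal distance between short_offcut_top and long_offcut_c below 0.022 m and z of short_offcut_top in the frame of pad between 0.047 and 0.063 m and contact force between short_offcut and long_offcut above 0.3 N and linear speed of each of long_offcut, short_offcut, lock below 0.02 m/s and angle between lock_c's own z axis and vertical below 0.06 rad and contact force between lock and work_rest above 0.3 N and contact force between lock and short_offcut above 0.3 N and angle between the x axis of lock_c and the y axis of work_rest, either way round below 0.25 rad and z of lock_c in the frame of rest_top above 0.004 m); the robot touches nothing.
It fails at once if the long offcut is dropped or thrown (out of the fingers and falling faster than 0.6 m/s, a drop of about 2 cm) (contact force between the fingers and long_offcut below 0.05 N and linear speed of long_offcut above 0.6 m/s).
It fails at once if the short offcut is dropped or thrown (out of the fingers and falling faster than 0.6 m/s, a drop of about 2 cm) (contact force between the fingers and short_offcut below 0.05 N and linear speed of short_offcut above 0.6 m/s).
It fails at once if the lock case is dropped or thrown (out of the fingers and falling faster than 0.6 m/s, a drop of about 2 cm) (contact force between the fingers and lock below 0.05 N and linear speed of lock above 0.6 m/s).
It fails at once if a bystander is pushed aside (more than 25 mm) (distance of any of padlock, cylinder, oil, bar_stub, square_stub from where it was at the start of the episode above 0.025 m).
It also fails if it takes over 62 s, if anything falls off the work surface, if the arm or the gripper's body presses on something with over 40 N, if the wrist force passes 120 N, or if a joint passes its speed limit or range.

## Robot

A 7-joint arm with a two-finger parallel gripper is mounted at the origin on the work surface. World frame = base frame: x ahead of the robot, y to its left, z up, the work surface at z = 0. Lengths are in m, angles in rad, forces in N, time in s.
With the tool pointing down it reaches from about 0.4 to 0.85 m from the base axis. Payload 4.5 kg.
Tool frame: the origin (TCP) lies midway between the tips of the shut fingers; the grasp point (between the pads) lies 19 mm behind it; z points along the fingers, y is the direction in which the jaws open and shut (so a half turn about z gives the same grasp; the last joint's range is limited). The gripper opens to 85 mm and grips with 20 to 120 N. Pads are 22 mm wide; open, the fingers measure 114 mm over their backs; the gripper's body (76 mm by 85 mm) begins 54 mm behind the grasp point. The pads swing forward as they close: fully open they stand 13 mm farther back than shut.
Start: joints at [0.034, 0.689, -0.195, 1.565, 0.157, 0.902, -0.215], TCP at [0.625, 0, 0.231] pointing down, gripper open.
Joint ranges: [-3.01, 3.01], [-0.46, 2.08], [-1.47, 1.51], [0.13, 2.56], [-1, 4.14], [0.04, 2.09], [-2.66, 2.66]. Speed limits (rad/s): [2.57, 2.57, 3.14, 3.14, 3.14, 3.14, 3.14].

## Interface

Orientations are given as a unit quaternion [x, y, z, w].
In Python, from workcell import env gives the robot as it stands.
- The arm moves only by the shell command python3 -m pendant 'ROWS' [FORCE]. ROWS is JSON, a list of rows, each an object of numbers: "gripper": the closure in counts, from 0 (fully open) to 255 (shut); "dx", "dy", "dz": the shift along the tool's x, y, z in mm; "twist": the turn about the tool's z in rad. A call has 1 to 12 rows; each row shifts and turns the pose as measured when the row begins, along the tool's axes as they then stand; what a row does not reach is not made up. A row lasts 1/10 s, in which the tool goes at most 50 mm and 8.59 degrees, less where a joint would pass 70% of its speed; a pose out of reach is approached as far as the arm can. A call is refused whole if a number of a shift passes 50 or a number of a turn 0.15, either way. A call with a gripper value outside its range is refused whole. The fingers move at their own pace and stop on an object; FORCE is the grip in N (left out, the last holds). Time passes only in rows, so rows that do not move let the fingers close. It gives the time, the measured TCP pose, the force and the opening at its end, in the units of the state.
- env.sense(): the state, without advancing time (a new reading comes with each control period).
- env.snapshot(name): name is "scene" or "side" or "wrist"; returns a dict with "image" (384x512x3 uint8, blue, green, red), "fx", "fy", "cx", "cy" (pixels), "extrinsics" (4x4, takes a point from camera to world coordinates). Camera axes: x right, y down, z forward; pixel columns grow to the right and rows downward; lengths in m; the calibration is good to about 2 mm. A picture is of the moment at which its call begins. There is no depth.
- env.close_job(): hands the job in, once; it reports no verdict.
The state is a dict: "clock": time; "q": joint angles; "joint_velocities": joint speeds; "joint_efforts": joint torques, N m; "ee_pos": TCP position; "eef_rot": TCP orientation; "wrist_force": force on the tool from outside, world axes, zero at the start; "wrist_torque": the same for the moment, N m; "grip_width": finger opening in m.
Only numpy, scipy, OpenCV 4.12 (cv2) and the standard library are available. Lean on these libraries where they do the work, as an engineer would, in place of code of your own. Each camera call takes 0.05 s, during which the arm holds its last target.

## Working session

There is one attempt and no reset: what is moved stays moved. The work goes in short steps, Python scripts to look and compute and a shell command to move; the robot and the scene stay as the last step left them, time stands still between calls to the robot, and variables do not carry over. Pictures are saved under pics/ and viewed, and the job is handed in when it is done.

```bash
ls; mkdir -p pics
cat > h.py <<'E'
import numpy as np, cv2
from workcell import env
from scipy.spatial.transform import Rotation as R
def snap(n,f):
    s=env.snapshot(n); s['image']=np.array(s['image']); cv2.imwrite(f'pics/{f}.png',s['image']); np.savez(f'pics/{f}.npz',**s); return s
def load(f): return dict(np.load(f'pics/{f}.npz'))
def ray(s,u,v):
    T=np.array(s['extrinsics']); d=np.array([(u-s['cx'])/s['fx'],(v-s['cy'])/s['fy'],1.]); return T[:3,3],T[:3,:3]@d
def onz(s,u,v,z):
    o,d=ray(s,u,v); return o+d*(z-o[2])/d[2]
def proj(s,p):
    T=np.array(s['extrinsics']); c=T[:3,:3].T@(np.array(p)-T[:3,3]); return np.array([s['fx']*c[0]/c[2]+s['cx'],s['fy']*c[1]/c[2]+s['cy']])
def st():
    s=env.sense(); Rm=R.from_quat(s['eef_rot']).as_matrix()
    print('t',round(s['clock'],2),'p',np.round(s['ee_pos'],4),'x',np.round(Rm[:,0],3),'y',np.round(Rm[:,1],3),'z',np.round(Rm[:,2],3),'w',round(s['grip_width'],4),'F',np.round(s['wrist_force'],1),'q',np.round(s['q'],2)); return s,Rm
E
python3 - <<'E'
from h import *
for n in ['scene','side','wrist']:
    s=snap(n,n+'0'); print(n,np.round(s['extrinsics'],3).tolist(),s['fx'],s['cx'],s['cy'])
st()
E
```

```text
pics
scene [[-0.058, 0.812, -0.581, 1.203], [0.998, 0.05, -0.03, 0.134], [0.005, -0.582, -0.813, 1.103], [0.0, 0.0, 0.0, 1.0]] 441.3125627760177 253.91073881196743 188.7589878341456
side [[0.997, -0.059, 0.045, 0.393], [-0.07, -0.554, 0.83, -0.883], [-0.024, -0.831, -0.556, 0.749], [0.0, 0.0, 0.0, 1.0]] 382.14276756952836 263.06961388820315 199.63541143259798
wrist [[1.0, 0.0, -0.002, 0.625], [-0.0, -0.966, -0.257, 0.065], [-0.002, 0.257, -0.966, 0.374], [0.0, 0.0, 0.0, 1.0]] 275.66351184161965 256.0665253419353 193.90813071356632
t 0.15 p [ 6.245e-01 -1.000e-04  2.307e-01] x [-0.  1. -0.] y [ 1.     0.    -0.001] z [-0.001 -0.    -1.   ] w 0.0854 F [0.6 0.4 0.7] q [ 0.03  0.69 -0.19  1.57  0.16  0.9  -0.22]
```

View pics/scene0.png

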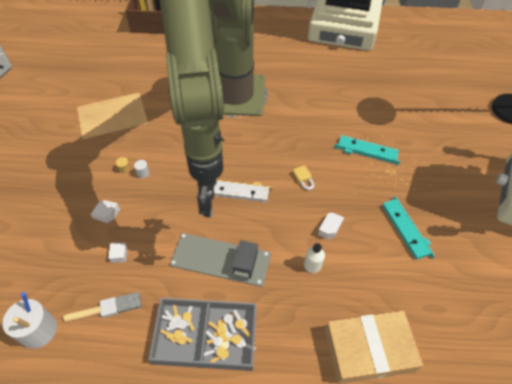

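View pics/side0.png

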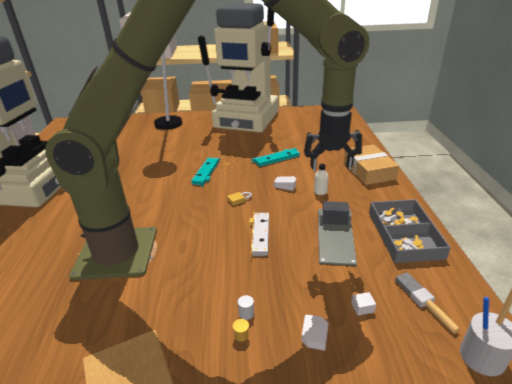

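View pics/wrist0.png

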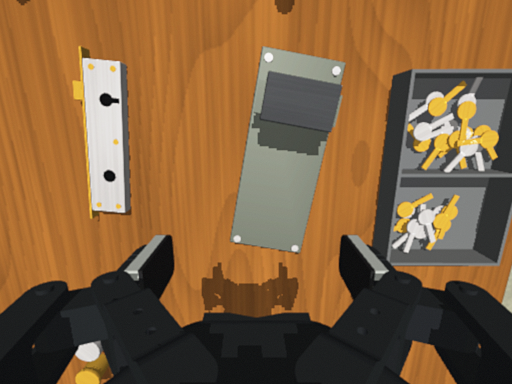

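Run:
```python
from h import *
a=load('scene0')['image'];b=load('side0')['image']
c=[a[185:285,70:170],a[195:255,300:360],b[280:360,290:390],b[165:205,265:305]]
c=[cv2.resize(x,(395,295),interpolation=cv2.INTER_CUBIC) for x in c]
cv2.imwrite('pics/z0.png',np.vstack([np.hstack(c[:2]),np.hstack(c[2:])]))
s=load('scene0')
for u,v in [(105,211),(118,253),(331,225),(220,258)]: print(onz(s,u,v,.02))
s=load('side0')
for u,v in [(315,332),(363,303),(285,184)]: print(onz(s,u,v,.02))
```

```text
[ 0.53614412 -0.33334308  0.02      ]
[ 0.66804561 -0.26355343  0.02      ]
[0.54351648 0.3207445  0.02      ]
[0.66622846 0.01557222 0.02      ]
[ 0.53026637 -0.34277388  0.02      ]
[ 0.66080106 -0.27086209  0.02      ]
[0.53806113 0.29722455 0.02      ]
```

View pics/z0.png

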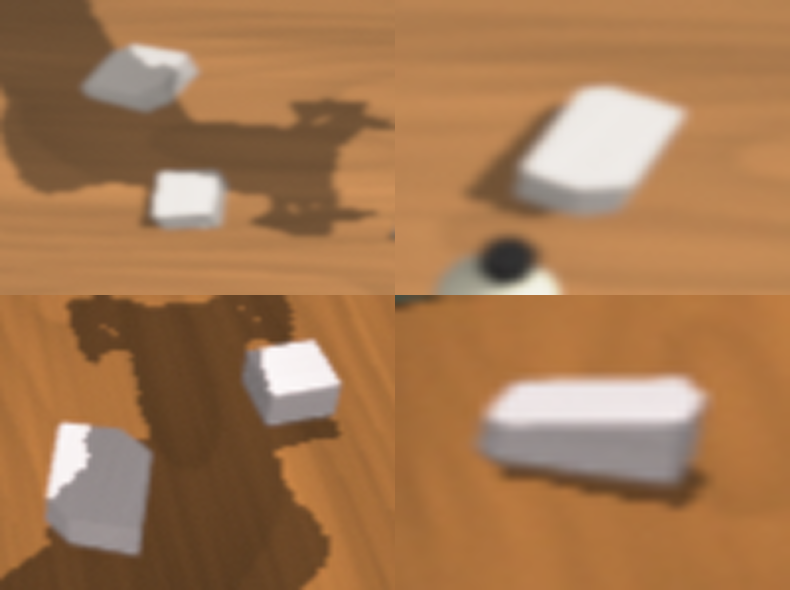

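Run:
```python
from h import *
a=load('wrist0')['image']
c=cv2.resize(a[35:260,65:350],None,fx=2.6,fy=2.6,interpolation=cv2.INTER_CUBIC)
cv2.imwrite('pics/z1.png',c)
```

```text
(no output)
```

View pics/z1.png

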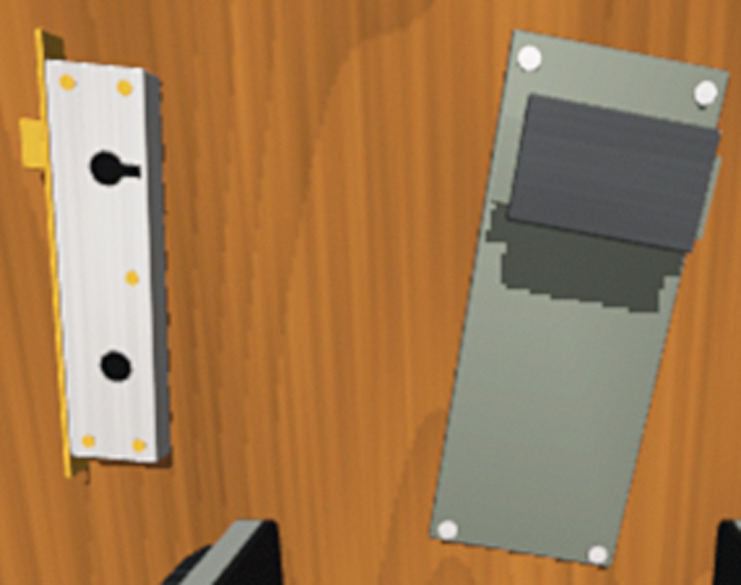

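Run:
```python
from h import *
s=load('wrist0')
def q(pts,z):
    P=np.array([onz(s,x/2.6+65-.3,y/2.6+35-.3,z) for x,y in pts]); print(np.round(P,4).tolist()); 
    print(' c',P.mean(0).round(4),'sides',[round(np.linalg.norm(P[i]-P[(i+1)%4]),4) for i in range(4)])
    a=(P[0]+P[1]-P[2]-P[3])[:2]; a/=np.linalg.norm(a); print(' long axis',a.round(4),np.arctan2(a[1],a[0])); return P.mean(0),a
c,a=q([(515,30),(728,72),(610,567),(430,537)],.008)
t,b=q([(530,94),(720,130),(692,250),(510,217)],.0625)
l,d=q([(46,60),(147,69),(158,462),(70,458)],.018)
print('pad est', t[:2]-.135*a)
print('restmid along from c',(t[:2]-c[:2])@a)
sc=load('scene0')
for p in [c,t,l]: print(proj(sc,p))
```

```text
[[0.6319, 0.1516, 0.008], [0.7318, 0.1337, 0.008], [0.6867, -0.1207, 0.008], [0.5864, -0.1026, 0.008]]
 c [0.6592 0.0155 0.008 ] sides [np.float64(0.1015), np.float64(0.2584), np.float64(0.102), np.float64(0.2582)]
 long axis [0.1755 0.9845] 1.3944151818048678
[[0.637, 0.1154, 0.0625], [0.7143, 0.1018, 0.0625], [0.7063, 0.0543, 0.0625], [0.6291, 0.0678, 0.0625]]
 c [0.6717 0.0848 0.0625] sides [np.float64(0.0786), np.float64(0.0483), np.float64(0.0783), np.float64(0.0483)]
 long axis [0.1649 0.9863] 1.4051863961771
[[0.4186, 0.137, 0.018], [0.464, 0.1333, 0.018], [0.446, -0.0555, 0.018], [0.4002, -0.0533, 0.018]]
 c [0.4322 0.0404 0.018 ] sides [np.float64(0.0456), np.float64(0.1896), np.float64(0.0458), np.float64(0.1912)]
 long axis [0.0956 0.9954] 1.4750940834804105
pad est [ 0.64799496 -0.04808605]
restmid along from c 0.07044887062269573
[220.48461279 257.66799777]
[245.16855156 253.96343891]
[236.17023808 188.79382778]
```

Run:
```python
from h import *
a=load('scene0')['image']
c=cv2.resize(a[170:290,160:280],None,fx=5,fy=5,interpolation=cv2.INTER_CUBIC)
cv2.imwrite('pics/z2.png',c)
```

```text
(no output)
```

View pics/z2.png

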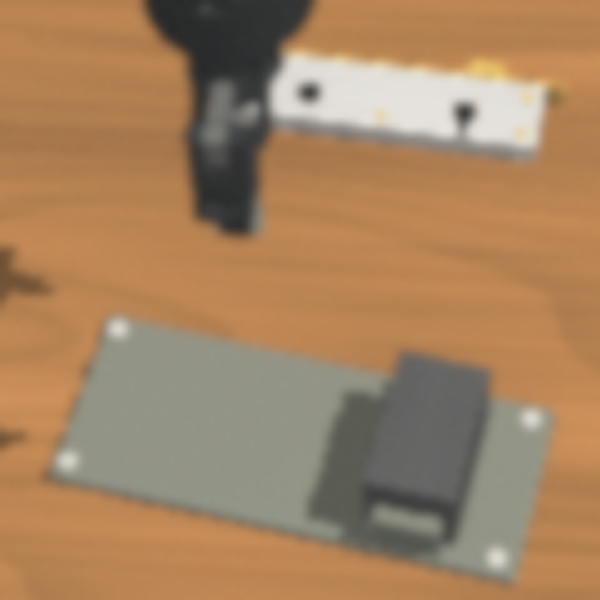

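```bash
python3 -m pendant '[{"dx":45,"dy":-15},{"dx":45,"dy":-15},{"dx":45,"dy":-15},{"dx":45,"dy":-15},{"dx":45,"dy":-15},{"dx":20,"dy":-10},{"dz":0},{"dz":0}]'
python3 - <<'E'
from h import *
snap('wrist','wrist1');st()
E
```

```text
t 0.2 p [0.6246 0.     0.2308] x [-0.  1. -0.] y [ 1.     0.    -0.001] z [-0.001 -0.    -1.   ] w 0.0852 F [-0.2 -0.6 -0.3] q [ 0.03  0.69 -0.19  1.57  0.16  0.9  -0.22]invalid input
```

View pics/wrist1.png

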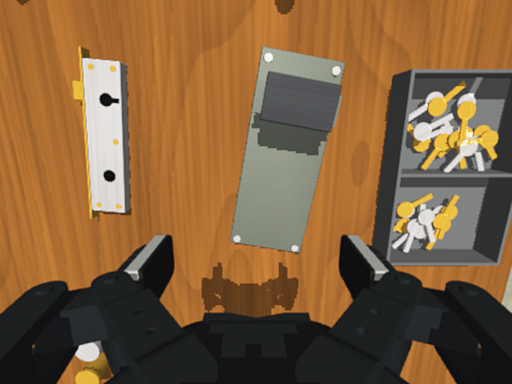

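```bash
python3 -m pendant '[{"gripper":0,"dx":45,"dy":-15,"dz":0,"twist":0},{"gripper":0,"dx":45,"dy":-15,"dz":0,"twist":0},{"gripper":0,"dx":45,"dy":-15,"dz":0,"twist":0},{"gripper":0,"dx":45,"dy":-15,"dz":0,"twist":0},{"gripper":0,"dx":45,"dy":-15,"dz":0,"twist":0},{"gripper":0,"dx":20,"dy":-10,"dz":0,"twist":0},{"gripper":0,"dx":0,"dy":0,"dz":0,"twist":0}]'
python3 - <<'E'
from h import *
snap('wrist','wrist2');st()
E
```

```text
clock: 0.9
ee_pos: [0.5381, 0.2511, 0.2278]
eef_rot: [0.709, 0.705, -0.001, -0.0]
wrist_force: [-1.1, 1.1, -0.4]
grip_width: 0.0852
t 0.95 p [0.539  0.2494 0.2278] x [ 0.008  1.    -0.003] y [ 1.    -0.008 -0.002] z [-0.002 -0.003 -1.   ] w 0.0851 F [0.1 0.2 0.1] q [-0.42  0.65 -0.16  1.67  0.14  0.84 -0.65]
```

View pics/wrist2.png

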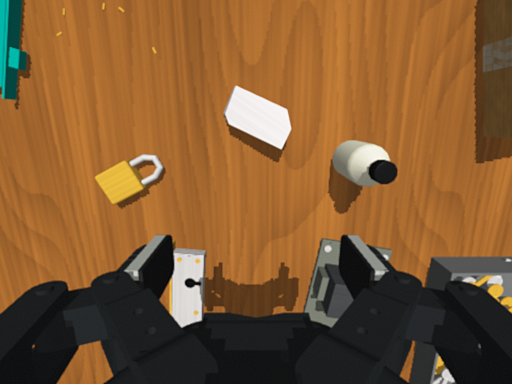

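Run:
```python
from h import *
a=load('wrist2')['image']; b=load('side0')['image']
c=cv2.resize(a[75:160,210:305],None,fx=6,fy=6,interpolation=cv2.INTER_CUBIC)
cv2.imwrite('pics/z3.png',c)
c=cv2.resize(b[165:205,260:310],None,fx=14,fy=14,interpolation=cv2.INTER_CUBIC)
cv2.imwrite('pics/z4.png',c)
```

```text
(no output)
```

View pics/z3.png

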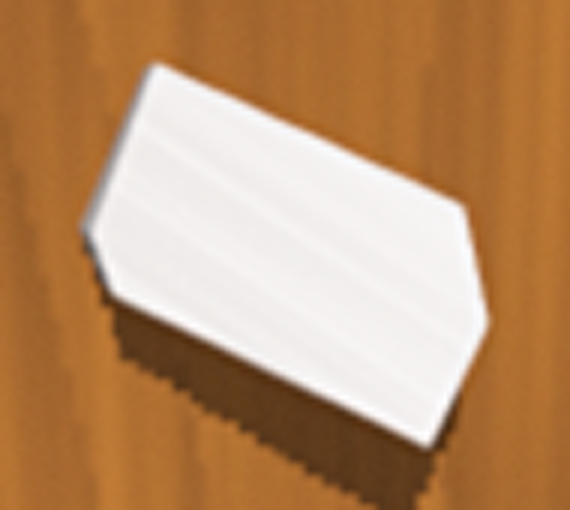

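View pics/z4.png

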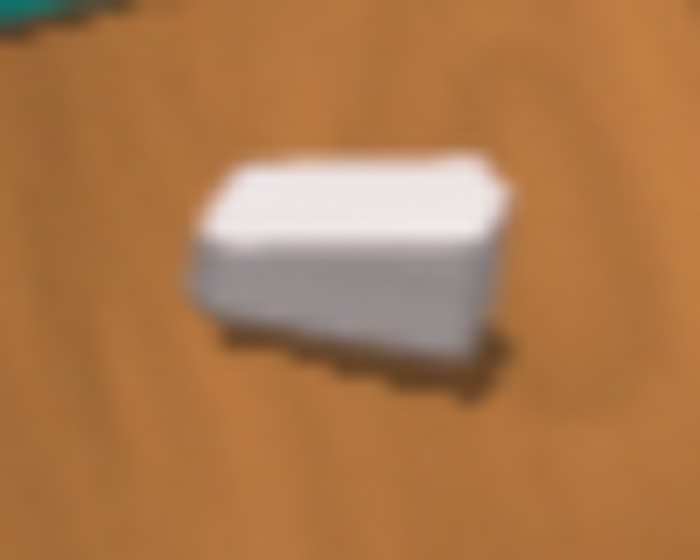

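Run:
```python
from h import *
s=load('wrist2')
f=lambda x,y,z: onz(s,x/6+210-.4,y/6+75-.4,z)
A=f(152,63,.019);B=f(432,447,.037);C=f(464,205,.033);D=f(112,297,.0215);E=f(489,320,.037);F=f(88,228,.019)
print(A,B,(A+B)/2,np.linalg.norm((A-B)[:2]),'exp',np.hypot(.084,.044))
for p,q in((A,C),(D,B),(A,F),(E,B)):
    d=(q-p)[:2]; print(np.degrees(np.arctan2(d[1],d[0])),np.linalg.norm(d))
# diagonal angle
c=(A+B)/2; u=(B-A)[:2]; print(np.degrees(np.arctan2(u[1],u[0]))-np.degrees(np.arctan2(-.044,.084)))
for n,uv in (('scene0',(331,225)),('side0',(285,184))): print(n,proj(load(n),[c[0],c[1],.028]))
```

```text
[0.51281103 0.35727976 0.019     ] [0.56829518 0.2828017  0.037     ] [0.5405531  0.32004073 0.028     ] 0.09287342109067899 exp 0.09482615672903759
-24.571531510560035 0.06739260903767239
-24.41066203812759 0.07104867708369948
-113.86699340238293 0.03439483663022991
-113.58359498011295 0.026919818547225825
-25.668903412693282
scene0 [331.11995248 222.6406947 ]
side0 [284.96064238 178.88262184]
```

```bash
python3 -m pendant '[{"gripper":0,"dx":36,"dy":1,"dz":20,"twist":0},{"gripper":0,"dx":35,"dy":1,"dz":20,"twist":0},{"gripper":0,"dx":0,"dy":0,"dz":10,"twist":-0.14},{"gripper":0,"dx":0,"dy":0,"dz":10,"twist":-0.14},{"gripper":0,"dx":0,"dy":0,"dz":10,"twist":-0.14},{"gripper":0,"dx":0,"dy":0,"dz":10,"twist":-0.14},{"gripper":0,"dx":0,"dy":0,"dz":10,"twist":-0.14},{"gripper":0,"dx":0,"dy":0,"dz":10,"twist":-0.14},{"gripper":0,"dx":0,"dy":0,"dz":10,"twist":-0.14},{"gripper":0,"dx":0,"dy":0,"dz":10,"twist":-0.14},{"gripper":0,"dx":0,"dy":0,"dz":0,"twist":0}]'
cat >> h.py <<'E'
def togo(x,y,yaw=None,z=None):
    "tool-frame mm to (x,y), twist so that tool y line lies at world angle yaw deg"
    s,Rm=st(); d=Rm.T@np.array([x-s['ee_pos'][0],y-s['ee_pos'][1],0 if z is None else z-s['ee_pos'][2]])*1000
    print('go dx,dy,dz mm',d.round(1),'dz',None if z is None else round((s['ee_pos'][2]-z)*1000,1))
    cur=np.degrees(np.arctan2(Rm[1,1],Rm[0,1])); print('yaw y',round(cur,2))
    if yaw is not None:
        t=-(yaw-cur); t=(t+90)%180-90; print('twist rad',round(np.radians(t),3),'or',round(np.radians(t-np.sign(t)*180),3))
E
python3 - <<'E'
from h import *
togo(.5405,.320,65.5,.002)
E
```

```text
clock: 2.05
ee_pos: [0.5602, 0.2895, 0.1007]
eef_rot: [0.223, 0.975, -0.011, 0.007]
wrist_force: [-0.3, -0.0, -0.4]
grip_width: 0.0853
t 2.05 p [0.5602 0.2895 0.1007] x [-0.9    0.435 -0.018] y [ 0.436  0.9   -0.019] z [ 0.008 -0.025 -1.   ] w 0.0853 F [-0.3 -0.  -0.4] q [-0.34  0.89 -0.41  1.64  0.52  0.73  0.11]
go dx,dy,dz mm [32.7 20.7 97.8] dz 98.7
yaw y 64.16
twist rad -0.023 or 3.118
```

```bash
python3 -m pendant '[{"gripper":0,"dx":17,"dy":10,"dz":0,"twist":-0.02},{"gripper":0,"dx":16,"dy":10,"dz":0,"twist":0},{"gripper":0,"dx":0,"dy":0,"dz":0,"twist":0},{"gripper":0,"dx":0,"dy":0,"dz":0,"twist":0}]'
python3 - <<'E'
from h import *
togo(.5405,.320,65.5,.002)
E
```

```text
clock: 2.45
ee_pos: [0.5407, 0.3198, 0.1007]
eef_rot: [0.221, 0.975, -0.012, 0.008]
wrist_force: [-0.2, -0.3, -1.1]
grip_width: 0.0853
t 2.45 p [0.5407 0.3198 0.1007] x [-0.903  0.43  -0.021] y [ 0.43   0.902 -0.019] z [ 0.011 -0.027 -1.   ] w 0.0853 F [-0.2 -0.3 -1.1] q [-0.41  0.88 -0.4   1.65  0.52  0.73  0.06]
go dx,dy,dz mm [ 2.3  2.  98.7] dz 98.7
yaw y 64.5
twist rad -0.017 or 3.124
```

```bash
python3 -m pendant '[{"gripper":0,"dx":1,"dy":1,"dz":25,"twist":-0.017},{"gripper":0,"dx":1,"dy":1,"dz":25,"twist":0},{"gripper":0,"dx":0,"dy":0,"dz":22,"twist":0},{"gripper":0,"dx":0,"dy":0,"dz":10,"twist":0},{"gripper":0,"dx":0,"dy":0,"dz":0,"twist":0}]'
python3 - <<'E'
from h import *
togo(.5405,.320,65.5,.002);snap('wrist','wrist3');snap('side','side3')
a=cv2.resize(load('side3')['image'][120:220,230:360],(780,600),interpolation=cv2.INTER_CUBIC);cv2.imwrite('pics/z5.png',a)
E
```

```text
clock: 2.95
ee_pos: [0.5451, 0.3196, 0.0196]
eef_rot: [0.215, 0.976, -0.01, 0.012]
wrist_force: [-0.1, 0.2, 0.1]
grip_width: 0.0851
t 2.95 p [0.5451 0.3196 0.0196] x [-0.907  0.42  -0.027] y [ 0.42   0.907 -0.015] z [ 0.018 -0.025 -1.   ] w 0.0851 F [-0.1  0.2  0.1] q [-0.44  1.   -0.33  1.66  0.59  0.58  0.01]
go dx,dy,dz mm [ 4.8 -1.3 17.5] dz 17.6
yaw y 65.14
twist rad -0.006 or 3.135
```

View pics/wrist3.png

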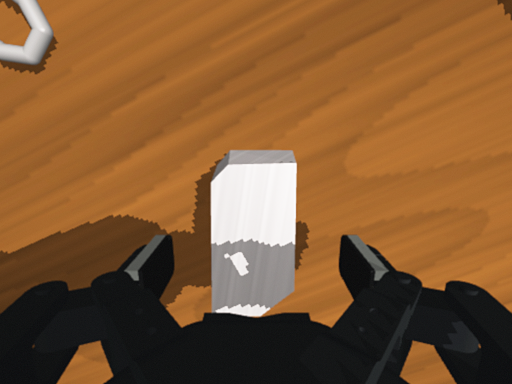

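View pics/z5.png

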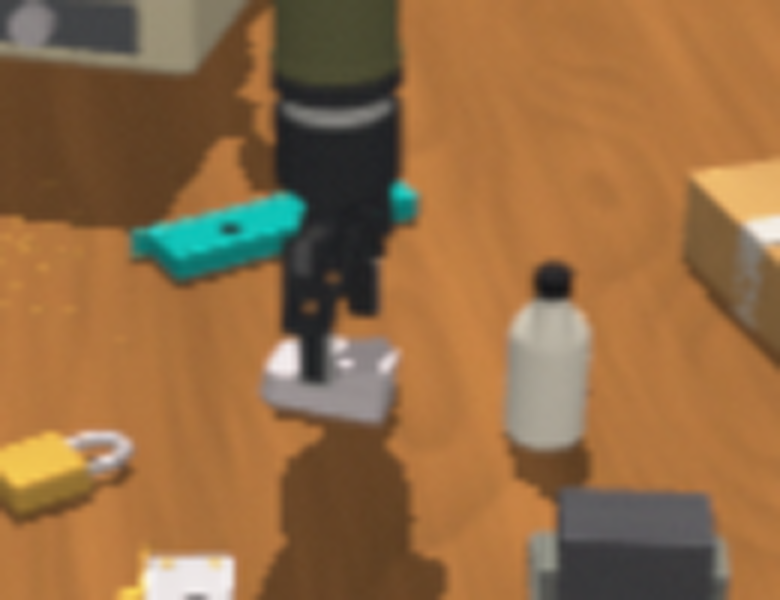

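```bash
python3 -m pendant '[{"gripper":0,"dx":5,"dy":-1,"dz":8,"twist":-0.006},{"gripper":0,"dx":0,"dy":0,"dz":6,"twist":0},{"gripper":0,"dx":0,"dy":0,"dz":3,"twist":0},{"gripper":0,"dx":0,"dy":0,"dz":0,"twist":0}]'
python3 - <<'E'
from h import *
togo(.5405,.320,65.5,.002)
E
```

```text
clock: 3.45
ee_pos: [0.5424, 0.3225, 0.0056]
eef_rot: [0.212, 0.977, -0.008, 0.014]
wrist_force: [0.3, -0.5, -0.3]
grip_width: 0.0852
t 3.45 p [0.5424 0.3225 0.0056] x [-0.91   0.414 -0.03 ] y [ 0.415  0.91  -0.009] z [ 0.024 -0.021 -0.999] w 0.0852 F [ 0.3 -0.5 -0.3] q [-0.45  1.02 -0.32  1.68  0.61  0.55 -0.01]
go dx,dy,dz mm [ 0.8 -3.   3.6] dz 3.6
yaw y 65.49
twist rad -0.0 or 3.141
```

```bash
python3 -m pendant '[{"gripper":0,"dx":1,"dy":-3,"dz":4,"twist":0},{"gripper":255,"dx":0,"dy":0,"dz":0,"twist":0},{"gripper":255,"dx":0,"dy":0,"dz":0,"twist":0},{"gripper":255,"dx":0,"dy":0,"dz":0,"twist":0},{"gripper":255,"dx":0,"dy":0,"dz":0,"twist":0},{"gripper":255,"dx":0,"dy":0,"dz":0,"twist":0}]' 40
python3 - <<'E'
from h import *
togo(.648,-.048,80.2,.1)
E
```

```text
clock: 4.05
ee_pos: [0.5405, 0.3199, 0.0018]
eef_rot: [0.212, 0.977, -0.007, 0.014]
wrist_force: [-0.3, -0.1, -0.9]
grip_width: 0.0432
t 4.05 p [0.5405 0.3199 0.0018] x [-0.909  0.415 -0.031] y [ 0.415  0.91  -0.008] z [ 0.025 -0.02  -0.999] w 0.0432 F [-0.3 -0.1 -0.9] q [-0.45  1.02 -0.31  1.69  0.61  0.53 -0.02]
go dx,dy,dz mm [-253.4 -290.9  -88. ] dz -98.2
yaw y 65.47
twist rad -0.257 or 2.884
```

```bash
python3 -m pendant '[{"gripper":255,"dx":0,"dy":0,"dz":-10,"twist":0},{"gripper":255,"dx":0,"dy":0,"dz":-25,"twist":0},{"gripper":255,"dx":0,"dy":0,"dz":-35,"twist":0},{"gripper":255,"dx":0,"dy":0,"dz":-35,"twist":0},{"gripper":255,"dx":0,"dy":0,"dz":-25,"twist":0},{"gripper":255,"dx":0,"dy":0,"dz":0,"twist":0}]'
python3 - <<'E'
from h import *
togo(.648,-.048,80.2,.13); snap('wrist','wrist4')
E
```

```text
clock: 4.65
ee_pos: [0.5351, 0.3215, 0.1357]
eef_rot: [0.212, 0.977, -0.01, 0.012]
wrist_force: [0.6, 0.1, -2.8]
grip_width: 0.0433
t 4.65 p [0.5351 0.3215 0.1357] x [-0.91   0.414 -0.027] y [ 0.414  0.91  -0.014] z [ 0.019 -0.024 -1.   ] w 0.0433 F [ 0.6  0.1 -2.8] q [-0.4   0.83 -0.43  1.65  0.5   0.77  0.08]
go dx,dy,dz mm [-255.4 -289.4   16.7] dz 5.7
yaw y 65.53
twist rad -0.256 or 2.886
```

View pics/wrist4.png

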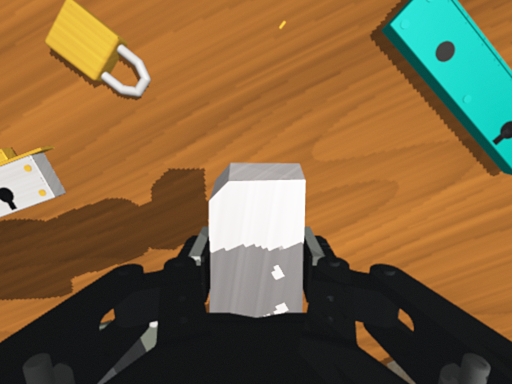

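```bash
python3 -m pendant '[{"gripper":255,"dx":-12,"dy":-14,"dz":0,"twist":0},{"gripper":255,"dx":-25,"dy":-28,"dz":1,"twist":0},{"gripper":255,"dx":-25,"dy":-28,"dz":1,"twist":0},{"gripper":255,"dx":-25,"dy":-28,"dz":1,"twist":0},{"gripper":255,"dx":-25,"dy":-28,"dz":1,"twist":0},{"gripper":255,"dx":-25,"dy":-28,"dz":1,"twist":0},{"gripper":255,"dx":-25,"dy":-28,"dz":1,"twist":0},{"gripper":255,"dx":-25,"dy":-28,"dz":1,"twist":0},{"gripper":255,"dx":-25,"dy":-28,"dz":1,"twist":0},{"gripper":255,"dx":-25,"dy":-28,"dz":1,"twist":0},{"gripper":255,"dx":-15,"dy":-18,"dz":0,"twist":0},{"gripper":255,"dx":0,"dy":0,"dz":0,"twist":0}]'
python3 - <<'E'
from h import *
togo(.648,-.048,80.2,.1)
E
```

```text
clock: 5.9
ee_pos: [0.6366, -0.0609, 0.1112]
eef_rot: [0.209, 0.978, -0.019, -0.006]
wrist_force: [-1.1, -0.5, -3.0]
grip_width: 0.0434
t 5.9 p [ 0.6366 -0.0609  0.1112] x [-0.913  0.408  0.004] y [ 0.408  0.912 -0.04 ] z [-0.02  -0.035 -0.999] w 0.0434 F [-1.1 -0.5 -3. ] q [ 0.26  0.9  -0.48  1.59  0.56  0.82  0.68]
go dx,dy,dz mm [-5.2 16.8 10.5] dz 11.2
yaw y 65.92
twist rad -0.249 or 2.892
```

```bash
python3 -m pendant '[{"gripper":255,"dx":-3,"dy":8,"dz":0,"twist":-0.08},{"gripper":255,"dx":-2,"dy":8,"dz":0,"twist":-0.08},{"gripper":255,"dx":0,"dy":0,"dz":0,"twist":-0.08},{"gripper":255,"dx":0,"dy":0,"dz":0,"twist":0}]'
python3 - <<'E'
from h import *
togo(.648,-.048,80.2,.011)
E
```

```text
clock: 6.3
ee_pos: [0.6416, -0.047, 0.1027]
eef_rot: [0.086, 0.996, -0.019, -0.016]
wrist_force: [-0.2, -0.4, -2.5]
grip_width: 0.0429
t 6.3 p [ 0.6416 -0.047   0.1027] x [-0.985  0.171  0.028] y [ 0.17   0.985 -0.04 ] z [-0.034 -0.034 -0.999] w 0.0429 F [-0.2 -0.4 -2.5] q [ 0.26  0.93 -0.54  1.56  0.62  0.87  0.87]
go dx,dy,dz mm [-9.   3.7 91.5] dz 91.7
yaw y 80.2
twist rad -0.0 or 3.142
```

```bash
python3 -m pendant '[{"gripper":255,"dx":-3,"dy":1,"dz":20,"twist":0},{"gripper":255,"dx":-3,"dy":1,"dz":22,"twist":0},{"gripper":255,"dx":-2,"dy":1,"dz":20,"twist":0},{"gripper":255,"dx":0,"dy":0,"dz":12,"twist":0},{"gripper":255,"dx":0,"dy":0,"dz":5,"twist":0},{"gripper":255,"dx":0,"dy":0,"dz":0,"twist":0}]'
python3 - <<'E'
from h import *
togo(.648,-.048,80.2,.011)
E
```

```text
clock: 6.9
ee_pos: [0.6436, -0.0439, 0.0162]
eef_rot: [0.087, 0.996, -0.018, -0.019]
wrist_force: [-0.0, 0.5, -2.7]
grip_width: 0.0434
t 6.9 p [ 0.6436 -0.0439  0.0162] x [-0.984  0.174  0.035] y [ 0.173  0.984 -0.039] z [-0.041 -0.033 -0.999] w 0.0434 F [-0.   0.5 -2.7] q [ 0.23  1.05 -0.48  1.57  0.69  0.74  0.81]
go dx,dy,dz mm [-5.2 -3.   5.2] dz 5.2
yaw y 80.04
twist rad -0.003 or 3.139
```

```bash
python3 -m pendant '[{"gripper":255,"dx":-5,"dy":-3,"dz":3,"twist":0},{"gripper":255,"dx":0,"dy":0,"dz":1.5,"twist":0},{"gripper":255,"dx":0,"dy":0,"dz":0,"twist":0}]'
python3 -m pendant '[{"gripper":255,"dx":0,"dy":0,"dz":1,"twist":0}]'
python3 -m pendant '[{"gripper":255,"dx":0,"dy":0,"dz":1,"twist":0}]'
python3 - <<'E'
from h import *
togo(.648,-.048,80.2,.010)
E
```

```text
clock: 7.2
ee_pos: [0.6495, -0.0481, 0.013]
eef_rot: [0.088, 0.996, -0.018, -0.017]
wrist_force: [-0.2, 1.0, -3.2]
grip_width: 0.0433
clock: 7.3
ee_pos: [0.6501, -0.0484, 0.0127]
eef_rot: [0.088, 0.996, -0.018, -0.017]
wrist_force: [0.4, 0.6, -2.2]
grip_width: 0.0436
clock: 7.4
ee_pos: [0.6504, -0.0485, 0.0121]
eef_rot: [0.088, 0.996, -0.018, -0.016]
wrist_force: [-0.6, -0.1, -3.8]
grip_width: 0.0432
t 7.4 p [ 0.6504 -0.0485  0.0121] x [-0.984  0.176  0.03 ] y [ 0.174  0.984 -0.038] z [-0.036 -0.032 -0.999] w 0.0432 F [-0.6 -0.1 -3.8] q [ 0.23  1.06 -0.48  1.55  0.69  0.75  0.82]
go dx,dy,dz mm [2.4 0.1 2.2] dz 2.1
yaw y 79.95
twist rad -0.004 or 3.137
```

```bash
python3 -m pendant '[{"gripper":255,"dx":1.5,"dy":0,"dz":1.3,"twist":0},{"gripper":255,"dx":0,"dy":0,"dz":0,"twist":0}]'
python3 -m pendant '[{"gripper":255,"dx":0,"dy":0,"dz":1.3,"twist":0},{"gripper":255,"dx":0,"dy":0,"dz":0,"twist":0}]'
```

```text
clock: 7.6
ee_pos: [0.6505, -0.0484, 0.0121]
eef_rot: [0.088, 0.996, -0.018, -0.015]
wrist_force: [0.0, 0.0, -2.5]
grip_width: 0.0431
clock: 7.8
ee_pos: [0.6505, -0.0484, 0.0119]
eef_rot: [0.088, 0.996, -0.018, -0.014]
wrist_force: [0.3, -0.2, -2.4]
grip_width: 0.0431
```

```bash
python3 -m pendant '[{"gripper":255,"dx":2,"dy":0,"dz":3,"twist":0}]'
python3 -m pendant '[{"gripper":255,"dx":0,"dy":0,"dz":3,"twist":0}]'
```

```text
clock: 7.9
ee_pos: [0.65, -0.0484, 0.0107]
eef_rot: [0.088, 0.996, -0.018, -0.013]
wrist_force: [-2.3, -3.5, 18.0]
grip_width: 0.0432
clock: 8.0
ee_pos: [0.65, -0.0485, 0.0104]
eef_rot: [0.089, 0.996, -0.018, -0.012]
wrist_force: [-10.4, -1.1, 24.6]
grip_width: 0.0437
```

```bash
python3 -m pendant '[{"gripper":255,"dx":0,"dy":0,"dz":0,"twist":0},{"gripper":100,"dx":0,"dy":0,"dz":0,"twist":0},{"gripper":60,"dx":0,"dy":0,"dz":0,"twist":0},{"gripper":0,"dx":0,"dy":0,"dz":0,"twist":0},{"gripper":0,"dx":0,"dy":0,"dz":0,"twist":0},{"gripper":0,"dx":0,"dy":0,"dz":0,"twist":0}]'
python3 - <<'E'
from h import *
st();snap('wrist','wrist5');snap('side','side5')
a=cv2.resize(load('side5')['image'][170:280,270:400],(780,600),interpolation=cv2.INTER_CUBIC);cv2.imwrite('pics/z6.png',a)
E
```

```text
clock: 8.6
ee_pos: [0.6498, -0.0477, 0.0105]
eef_rot: [0.088, 0.996, -0.018, -0.012]
wrist_force: [-0.4, -0.5, -0.1]
grip_width: 0.0851
t 8.6 p [ 0.6498 -0.0477  0.0105] x [-0.984  0.177  0.021] y [ 0.176  0.984 -0.038] z [-0.028 -0.034 -0.999] w 0.0851 F [-0.4 -0.5 -0.1] q [ 0.23  1.06 -0.47  1.56  0.7   0.73  0.81]
```

View pics/wrist5.png

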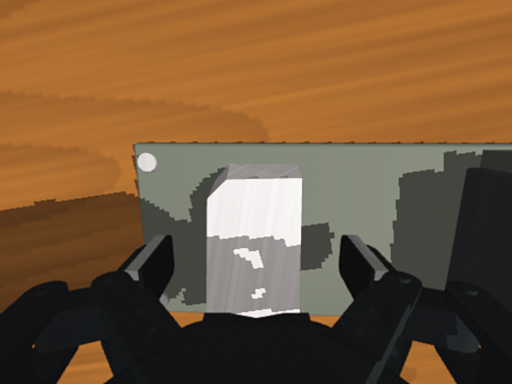

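View pics/z6.png

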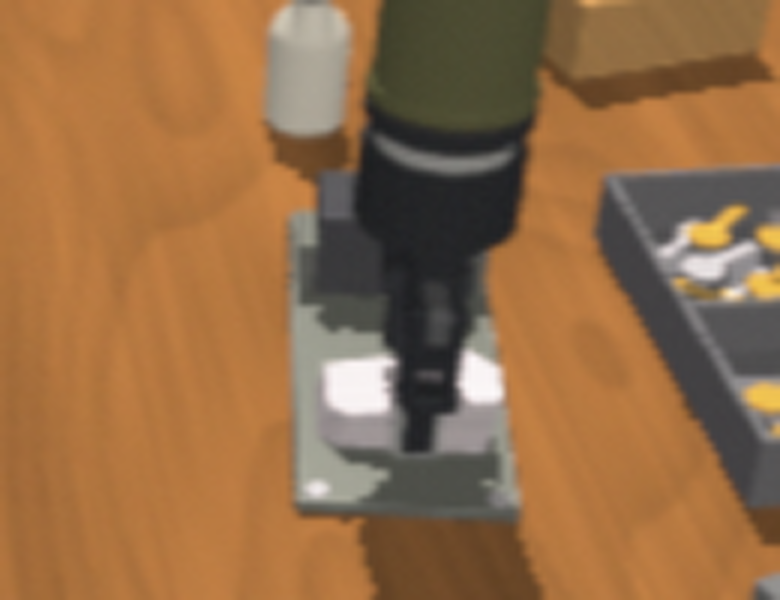

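```bash
python3 -m pendant '[{"gripper":0,"dx":0,"dy":0,"dz":-15,"twist":0},{"gripper":0,"dx":0,"dy":0,"dz":-30,"twist":0},{"gripper":0,"dx":0,"dy":0,"dz":-40,"twist":0},{"gripper":0,"dx":0,"dy":0,"dz":-40,"twist":0},{"gripper":0,"dx":0,"dy":0,"dz":-35,"twist":0},{"gripper":0,"dx":0,"dy":0,"dz":-20,"twist":0},{"gripper":0,"dx":0,"dy":0,"dz":0,"twist":0}]'
python3 - <<'E'
from h import *
togo(.55,-.335);snap('wrist','wrist6')
E
```

```text
clock: 9.4
ee_pos: [0.6551, -0.0402, 0.2028]
eef_rot: [0.088, 0.996, -0.017, -0.012]
wrist_force: [0.5, -0.4, -0.0]
grip_width: 0.0851
t 9.4 p [ 0.6551 -0.0402  0.2028] x [-0.984  0.175  0.02 ] y [ 0.174  0.984 -0.036] z [-0.026 -0.032 -0.999] w 0.0851 F [ 0.5 -0.4 -0. ] q [ 0.27  0.83 -0.6   1.45  0.53  1.06  0.94]
go dx,dy,dz mm [  51.8 -308.4   12.2] dz None
yaw y 79.96
```

View pics/wrist6.png

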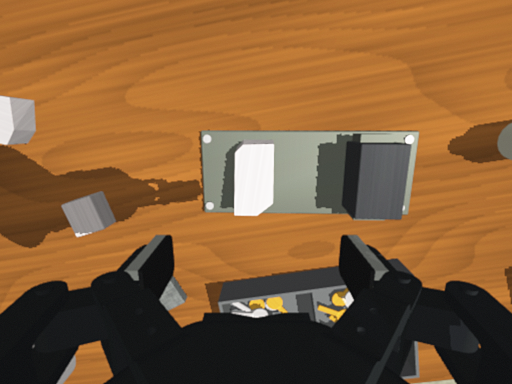

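```bash
python3 - <<'E'
from h import *
s=load('wrist6')
a=s['image'];cv2.imwrite('pics/z7.png',cv2.resize(a[120:225,195:425],None,fx=3.4,fy=3.4,interpolation=cv2.INTER_CUBIC))
print(proj(s,[.648,-.048,.008]),proj(s,[.6717,.0848,.0625]))
E
python3 -m pendant '[{"gripper":0,"dx":4,"dy":-20,"dz":0,"twist":0},{"gripper":0,"dx":8,"dy":-45,"dz":2,"twist":0},{"gripper":0,"dx":8,"dy":-45,"dz":2,"twist":0},{"gripper":0,"dx":8,"dy":-45,"dz":2,"twist":0},{"gripper":0,"dx":8,"dy":-45,"dz":2,"twist":0},{"gripper":0,"dx":8,"dy":-45,"dz":2,"twist":0},{"gripper":0,"dx":8,"dy":-40,"dz":2,"twist":0},{"gripper":0,"dx":0,"dy":-15,"dz":0,"twist":0},{"gripper":0,"dx":0,"dy":0,"dz":0,"twist":0}]'
python3 - <<'E'
from h import *
st();s=snap('wrist','wrist7')
E
```

```text
[254.26190693 173.30160695] [382.04705297 182.86114156]
clock: 10.35
ee_pos: [0.5402, -0.3343, 0.1899]
eef_rot: [0.084, 0.996, -0.015, -0.022]
wrist_force: [0.9, -0.5, 0.5]
grip_width: 0.0854
t 10.35 p [ 0.5402 -0.3343  0.1899] x [-0.985  0.168  0.041] y [ 0.167  0.985 -0.033] z [-0.046 -0.025 -0.999] w 0.0854 F [ 0.9 -0.5  0.5] q [ 0.78  0.82 -0.62  1.53  0.57  1.01  1.38]
```

View pics/z7.png

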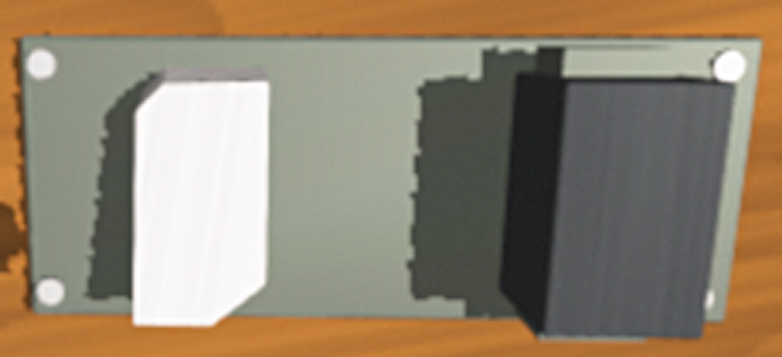

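View pics/wrist7.png

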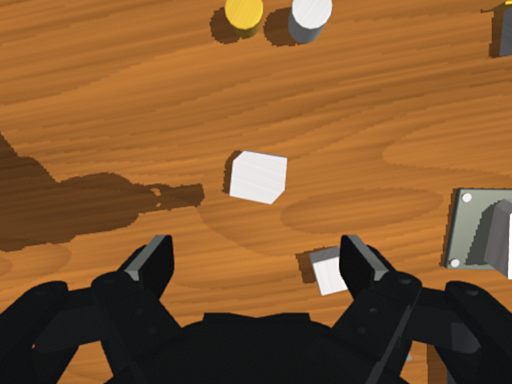

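Run:
```python
from h import *
s=load('wrist6'); f=lambda x,y,z: onz(s,x/3.4+195-.4,y/3.4+120-.4,z)
A=f(269,80,.027);B=f(133,325,.045);print('long c',(A+B)/2,np.linalg.norm((A-B)[:2]))
u=(B-A)[:2];print(np.degrees(np.arctan2(u[1],u[0])-np.arctan2(-.044,.084)))
C=f(134,113,.0295);D=f(265,280,.042)
for p,q in((A,D),(C,B)): d=(q-p)[:2];print(np.degrees(np.arctan2(d[1],d[0])))
a=load('wrist7')['image'];cv2.imwrite('pics/z8.png',cv2.resize(a[140:215,210:310],None,fx=7,fy=7,interpolation=cv2.INTER_CUBIC))
sc=snap('scene','scene8');sd=snap('side','side8')
x=cv2.resize(sc['image'][190:230,80:130],(400,320),interpolation=cv2.INTER_CUBIC);y=cv2.resize(sd['image'][305:360,285:345],(400,320),interpolation=cv2.INTER_CUBIC)
cv2.imwrite('pics/z9.png',np.hstack([x,y]))
```

```text
long c [ 0.65038904 -0.04799595  0.036     ] 0.09288209320308013
-11.662860890236026
-10.71866914337008
-9.997738195797496
```

View pics/z8.png

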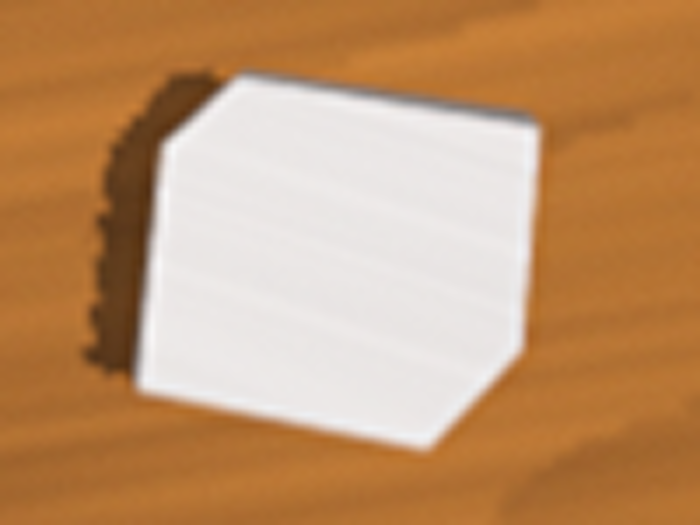

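View pics/z9.png

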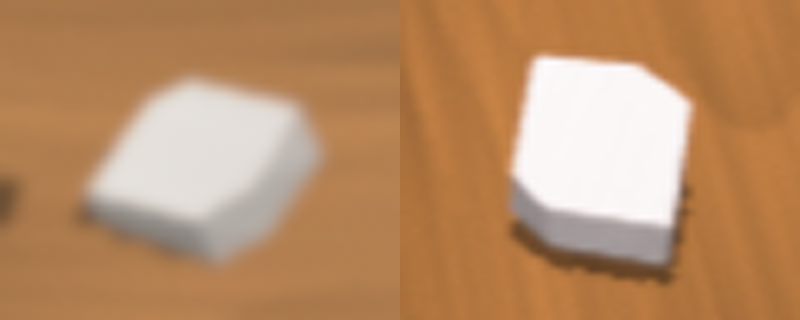

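Run:
```python
from h import *
s=load('wrist7'); f=lambda x,y,z: onz(s,x/7+210-.4,y/7+140-.4,z)
# left edge P1(162,142) P2(137,388); right edge Q1(540,122) Q2(523,350); top edge T(240,75)..Q1 ; bottom P2..B(430,448)
ang=lambda p,q: np.degrees(np.arctan2((q-p)[1],(q-p)[0]))
for name,k in (('thick +y',1),('thick -y',-1)):
    zl=.026-k*.0066; zr=.026+k*.0066; zt=.026-k*.0045*.6*1; zb=.026+k*.0045*.6
    P1=f(162,142,zl);P2=f(137,388,zl);Q1=f(540,122,zr);Q2=f(523,350,zr);T=f(240,75,.026-k*.0035);B=f(430,448,.026+k*.0035)
    print(name,'c',((P2+Q1)/2).round(4),'diag',np.linalg.norm((P2-Q1)[:2]),'exp',np.hypot(.062,.054))
    print(' left',ang(P2,P1),'right',ang(Q2,Q1),'top',ang(T,Q1),'bot',ang(P2,B))
    c=(P2+Q1)/2
    for n in('scene8','side8'): print(n,proj(load(n),c))
    for nm,p in (('P1',P1),('Q2',Q2),('Q1',Q1),('P2',P2)):
        print('  ',nm,p.round(4),'scene crop px',((proj(load('scene8'),p)-[80,190])*8).round(),'side crop',((proj(load('side8'),p)-[285,305])*[6.67,5.82]+[400,0]).round())
```

```text
thick +y c [ 0.5294 -0.3367  0.026 ] diag 0.08016296489256472 exp 0.08221921916437787
 left 163.47808218826 right 167.45577183728233 top 72.53457020695923 bot 71.78371169366267
scene8 [103.88178133 207.868999  ]
side8 [314.26468866 328.07487147]
   P1 [ 0.5066 -0.3611  0.0194] scene crop px [146.  97.] side crop [539. 203.]
   Q2 [ 0.5477 -0.3084  0.0326] scene crop px [251. 180.] side crop [634.  61.]
   Q1 [ 0.5122 -0.3005  0.0326] scene crop px [297.  99.] side crop [528.  51.]
   P2 [ 0.5466 -0.373   0.0194] scene crop px [ 85. 187.] side crop [666. 222.]
thick -y c [ 0.5287 -0.3352  0.026 ] diag 0.0772668996847458 exp 0.08221921916437787
 left 163.47808218825992 right 167.45577183728236 top 70.7937653752338 bot 65.95910381691652
scene8 [104.46251042 207.6974998 ]
side8 [313.83959087 327.53378198]
   P1 [ 0.5056 -0.3594  0.0326] scene crop px [142.  75.] side crop [537. 178.]
   Q2 [ 0.5505 -0.3079  0.0194] scene crop px [260. 206.] side crop [639.  81.]
   Q1 [ 0.5135 -0.2997  0.0194] scene crop px [307. 122.] side crop [530.  71.]
   P2 [ 0.5439 -0.3707  0.0326] scene crop px [ 82. 162.] side crop [659. 196.]
```

```bash
python3 -m pendant '[{"gripper":0,"dx":0,"dy":0,"dz":0,"twist":0.14},{"gripper":0,"dx":0,"dy":0,"dz":0,"twist":0.14},{"gripper":0,"dx":0,"dy":0,"dz":0,"twist":0.14},{"gripper":0,"dx":0,"dy":0,"dz":0,"twist":0.14},{"gripper":0,"dx":0,"dy":0,"dz":0,"twist":0.14},{"gripper":0,"dx":0,"dy":0,"dz":0,"twist":0.14},{"gripper":0,"dx":0,"dy":0,"dz":0,"twist":0.14},{"gripper":0,"dx":0,"dy":0,"dz":0,"twist":0.14},{"gripper":0,"dx":0,"dy":0,"dz":0,"twist":0.14},{"gripper":0,"dx":0,"dy":0,"dz":0,"twist":0.14},{"gripper":0,"dx":0,"dy":0,"dz":0,"twist":0.14},{"gripper":0,"dx":0,"dy":0,"dz":0,"twist":0.1}]'
python3 - <<'E'
from h import *
togo(.5294,-.3367,-17.7,.06)
E
```

```text
clock: 11.7
ee_pos: [0.5607, -0.2836, 0.1919]
eef_rot: [0.786, 0.618, -0.012, -0.011]
wrist_force: [0.1, 0.1, -0.6]
grip_width: 0.0856
t 11.7 p [ 0.5607 -0.2836  0.1919] x [ 0.236  0.972 -0.006] y [ 0.971 -0.236 -0.032] z [-0.033  0.001 -0.999] w 0.0856 F [ 0.1  0.1 -0.6] q [ 0.49  0.75 -0.19  1.56  0.18  0.87 -0.01]
go dx,dy,dz mm [-58.1 -13.6 132.8] dz 131.9
yaw y -13.66
twist rad 0.071 or -3.071
```

```bash
python3 -m pendant '[{"gripper":0,"dx":-15,"dy":-4,"dz":20,"twist":0.07},{"gripper":0,"dx":-22,"dy":-4,"dz":35,"twist":0},{"gripper":0,"dx":-17,"dy":-4,"dz":35,"twist":0},{"gripper":0,"dx":-5,"dy":0,"dz":25,"twist":0},{"gripper":0,"dx":0,"dy":0,"dz":10,"twist":0},{"gripper":0,"dx":0,"dy":0,"dz":0,"twist":0}]'
python3 - <<'E'
from h import *
togo(.5294,-.3367,-17.7,.0);snap('wrist','wrist9')
E
```

```text
clock: 12.3
ee_pos: [0.5411, -0.3151, 0.0661]
eef_rot: [0.8, 0.6, -0.005, -0.011]
wrist_force: [0.8, 0.0, -0.3]
grip_width: 0.085
t 12.3 p [ 0.5411 -0.3151  0.0661] x [0.28  0.96  0.006] y [ 0.96  -0.28  -0.023] z [-0.021  0.012 -1.   ] w 0.085 F [ 0.8  0.  -0.3] q [ 0.54  0.92 -0.16  1.65  0.21  0.61 -0.02]
go dx,dy,dz mm [-24.3  -3.6  66.1] dz 66.1
yaw y -16.25
twist rad 0.025 or -3.116
```

View pics/wrist9.png

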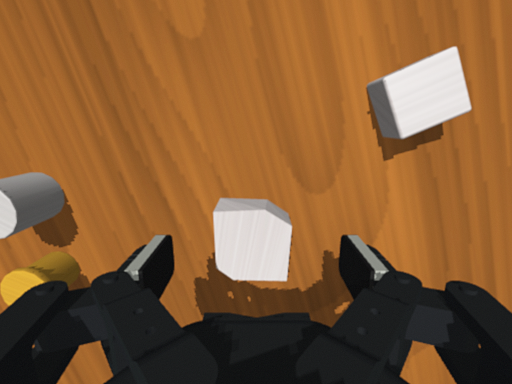

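```bash
python3 -m pendant '[{"gripper":0,"dx":-12,"dy":-2,"dz":10,"twist":0.025},{"gripper":0,"dx":-12,"dy":-2,"dz":18,"twist":0},{"gripper":0,"dx":0,"dy":0,"dz":12,"twist":0},{"gripper":0,"dx":0,"dy":0,"dz":6,"twist":0},{"gripper":0,"dx":0,"dy":0,"dz":0,"twist":0}]'
python3 - <<'E'
from h import *
togo(.5294,-.3367,-17.7,.0)
E
```

```text
clock: 12.85
ee_pos: [0.5329, -0.3375, 0.0207]
eef_rot: [0.807, 0.59, -0.003, -0.008]
wrist_force: [-0.3, 0.5, -0.8]
grip_width: 0.0855
t 12.85 p [ 0.5329 -0.3375  0.0207] x [0.303 0.953 0.005] y [ 0.953 -0.303 -0.015] z [-0.013  0.009 -1.   ] w 0.0855 F [-0.3  0.5 -0.8] q [ 0.57  0.99 -0.14  1.65  0.23  0.53 -0.01]
go dx,dy,dz mm [-0.4 -3.2 20.7] dz 20.7
yaw y -17.65
twist rad 0.001 or -3.141
```

```bash
python3 -m pendant '[{"gripper":0,"dx":0,"dy":-3,"dz":9,"twist":0},{"gripper":0,"dx":0,"dy":0,"dz":8,"twist":0},{"gripper":0,"dx":0,"dy":0,"dz":3,"twist":0},{"gripper":255,"dx":0,"dy":0,"dz":0,"twist":0},{"gripper":255,"dx":0,"dy":0,"dz":0,"twist":0},{"gripper":255,"dx":0,"dy":0,"dz":0,"twist":0},{"gripper":255,"dx":0,"dy":0,"dz":0,"twist":0},{"gripper":255,"dx":0,"dy":0,"dz":0,"twist":0}]' 40
python3 - <<'E'
from h import *
togo(.5294,-.3367,-17.7,.0)
E
```

```text
clock: 13.65
ee_pos: [0.5305, -0.3355, -0.0003]
eef_rot: [0.807, 0.591, -0.002, -0.007]
wrist_force: [-0.0, 0.2, -2.3]
grip_width: 0.0534
t 13.65 p [ 5.305e-01 -3.355e-01 -3.000e-04] x [0.302 0.953 0.006] y [ 0.953 -0.302 -0.014] z [-0.012  0.01  -1.   ] w 0.0534 F [-0.   0.2 -2.3] q [ 0.56  1.02 -0.13  1.66  0.23  0.49 -0.02]
go dx,dy,dz mm [-1.5 -0.7 -0.3] dz -0.3
yaw y -17.59
twist rad 0.002 or -3.14
```

```bash
python3 -m pendant '[{"gripper":255,"dx":0,"dy":0,"dz":-10,"twist":0},{"gripper":255,"dx":0,"dy":0,"dz":-25,"twist":0},{"gripper":255,"dx":0,"dy":0,"dz":-35,"twist":0},{"gripper":255,"dx":0,"dy":0,"dz":-40,"twist":0},{"gripper":255,"dx":0,"dy":0,"dz":-30,"twist":0},{"gripper":255,"dx":0,"dy":0,"dz":-20,"twist":0},{"gripper":255,"dx":0,"dy":0,"dz":0,"twist":0}]'
python3 - <<'E'
from h import *
togo(.650,-.048,79.5,.14);snap('wrist','wrist10')
E
```

```text
clock: 14.35
ee_pos: [0.5316, -0.3367, 0.1681]
eef_rot: [0.807, 0.591, -0.002, -0.008]
wrist_force: [0.3, 0.3, -2.7]
grip_width: 0.0534
t 14.35 p [ 0.5316 -0.3367  0.1681] x [0.302 0.953 0.006] y [ 0.953 -0.302 -0.016] z [-0.013  0.01  -1.   ] w 0.0534 F [ 0.3  0.3 -2.7] q [ 0.6   0.78 -0.19  1.59  0.18  0.8   0.03]
go dx,dy,dz mm [310.8  26.1  29.5] dz 28.1
yaw y -17.57
twist rad 1.447 or -1.694
```

View pics/wrist10.png

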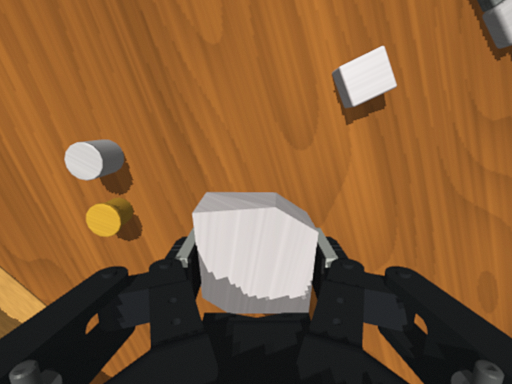

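```bash
python3 -m pendant '[{"gripper":255,"dx":15,"dy":1,"dz":0,"twist":0},{"gripper":255,"dx":30,"dy":3,"dz":0,"twist":-0.1},{"gripper":255,"dx":35,"dy":6,"dz":0,"twist":-0.1},{"gripper":255,"dx":35,"dy":10,"dz":0,"twist":-0.1},{"gripper":255,"dx":34,"dy":13,"dz":0,"twist":-0.1},{"gripper":255,"dx":32,"dy":16,"dz":0,"twist":-0.1},{"gripper":255,"dx":30,"dy":20,"dz":0,"twist":-0.1},{"gripper":255,"dx":0,"dy":0,"dz":0,"twist":-0.1},{"gripper":255,"dx":0,"dy":0,"dz":0,"twist":0}]'
python3 - <<'E'
from h import *
togo(.650,-.048,79.5,.14)
E
```

```text
clock: 15.3
ee_pos: [0.6074, -0.1048, 0.1518]
eef_rot: [0.541, 0.841, -0.001, -0.024]
wrist_force: [0.7, -1.2, -1.8]
grip_width: 0.0531
t 15.3 p [ 0.6074 -0.1048  0.1518] x [-0.413  0.91   0.04 ] y [ 0.91   0.415 -0.028] z [-0.042  0.024 -0.999] w 0.0531 F [ 0.7 -1.2 -1.8] q [ 0.31  0.81 -0.37  1.61  0.33  0.82  0.23]
go dx,dy,dz mm [33.6 62.6 11.4] dz 11.8
yaw y 24.51
twist rad -0.96 or 2.182
```

```bash
python3 -m pendant '[{"gripper":255,"dx":16,"dy":30,"dz":0,"twist":0},{"gripper":255,"dx":16,"dy":30,"dz":0,"twist":0},{"gripper":255,"dx":0,"dy":0,"dz":0,"twist":-0.12},{"gripper":255,"dx":0,"dy":0,"dz":0,"twist":-0.12},{"gripper":255,"dx":0,"dy":0,"dz":0,"twist":-0.12},{"gripper":255,"dx":0,"dy":0,"dz":0,"twist":-0.12},{"gripper":255,"dx":0,"dy":0,"dz":0,"twist":-0.12},{"gripper":255,"dx":0,"dy":0,"dz":0,"twist":-0.12},{"gripper":255,"dx":0,"dy":0,"dz":0,"twist":-0.12},{"gripper":255,"dx":0,"dy":0,"dz":0,"twist":-0.12},{"gripper":255,"dx":0,"dy":0,"dz":0,"twist":0}]'
python3 - <<'E'
from h import *
togo(.650,-.048,79.5,.1)
E
```

```text
clock: 16.4
ee_pos: [0.6375, -0.0473, 0.1346]
eef_rot: [0.088, 0.995, 0.009, -0.038]
wrist_force: [0.2, 0.4, -1.4]
grip_width: 0.0533
t 16.4 p [ 0.6375 -0.0473  0.1346] x [-0.982  0.174  0.077] y [0.176 0.984 0.012] z [-0.074  0.025 -0.997] w 0.0533 F [ 0.2  0.4 -1.4] q [ 0.32  0.92 -0.62  1.51  0.55  0.97  0.95]
go dx,dy,dz mm [-15.1   1.1  33.6] dz 34.6
yaw y 79.88
twist rad 0.007 or -3.135
```

```bash
python3 -m pendant '[{"gripper":255,"dx":-15,"dy":1,"dz":0,"twist":0.15},{"gripper":255,"dx":0,"dy":0,"dz":0,"twist":0.15},{"gripper":255,"dx":0,"dy":0,"dz":0,"twist":0.15},{"gripper":255,"dx":0,"dy":0,"dz":0,"twist":0},{"gripper":255,"dx":0,"dy":0,"dz":0,"twist":0}]'
python3 - <<'E'
from h import *
togo(.650,-.048,79.5,.1)
E
python3 -m pendant '[{"gripper":255,"dx":0,"dy":0,"dz":0,"twist":-0.07},{"gripper":255,"dx":0,"dy":0,"dz":0,"twist":-0.07},{"gripper":255,"dx":0,"dy":0,"dz":0,"twist":-0.07},{"gripper":255,"dx":0,"dy":0,"dz":0,"twist":-0.07},{"gripper":255,"dx":0,"dy":0,"dz":0,"twist":0}]'
python3 - <<'E'
from h import *
togo(.650,-.048,79.5,.1)
E
```

```text
clock: 16.9
ee_pos: [0.6491, -0.0498, 0.1288]
eef_rot: [0.314, 0.948, -0.001, -0.043]
wrist_force: [0.4, 0.2, -2.6]
grip_width: 0.0529
t 16.9 p [ 0.6491 -0.0498  0.1288] x [-0.799  0.596  0.081] y [ 0.596  0.803 -0.029] z [-0.082  0.025 -0.996] w 0.0529 F [ 0.4  0.2 -2.6] q [ 0.26  0.92 -0.49  1.46  0.44  0.96  0.58]
go dx,dy,dz mm [-2.   2.8 28.6] dz 28.8
yaw y 53.41
twist rad -0.455 or 2.686
clock: 17.4
ee_pos: [0.6474, -0.0499, 0.1272]
eef_rot: [0.171, 0.984, 0.005, -0.044]
wrist_force: [-0.3, -0.9, -2.1]
grip_width: 0.0535
t 17.4 p [ 0.6474 -0.0499  0.1272] x [-0.937  0.336  0.089] y [ 0.337  0.941 -0.005] z [-0.086  0.025 -0.996] w 0.0535 F [-0.3 -0.9 -2.1] q [ 0.3   0.94 -0.57  1.46  0.51  0.98  0.82]
go dx,dy,dz mm [-4.2  2.8 26.9] dz 27.2
yaw y 70.29
twist rad -0.161 or 2.981
```

```bash
python3 -m pendant '[{"gripper":255,"dx":-2,"dy":1,"dz":15,"twist":-0.08},{"gripper":255,"dx":-1,"dy":1,"dz":20,"twist":-0.08},{"gripper":255,"dx":0,"dy":0,"dz":20,"twist":0},{"gripper":255,"dx":0,"dy":0,"dz":12,"twist":0},{"gripper":255,"dx":0,"dy":0,"dz":0,"twist":0}]'
python3 - <<'E'
from h import *
togo(.6485,-.048,79.5,.05);snap('wrist','wrist11');snap('side','side11')
a=cv2.resize(load('side11')['image'][150:270,260:400],(790,600),interpolation=cv2.INTER_CUBIC);cv2.imwrite('pics/z10.png',a)
E
```

```text
clock: 17.9
ee_pos: [0.6455, -0.0477, 0.0583]
eef_rot: [0.092, 0.995, 0.009, -0.043]
wrist_force: [0.1, -0.5, -2.4]
grip_width: 0.0532
t 17.9 p [ 0.6455 -0.0477  0.0583] x [-0.979  0.182  0.087] y [0.184 0.983 0.01 ] z [-0.084  0.026 -0.996] w 0.0532 F [ 0.1 -0.5 -2.4] q [ 0.3   1.03 -0.57  1.5   0.6   0.88  0.91]
go dx,dy,dz mm [-3.7  0.2  8.1] dz 8.3
yaw y 79.41
twist rad -0.002 or 3.14
```

View pics/wrist11.png

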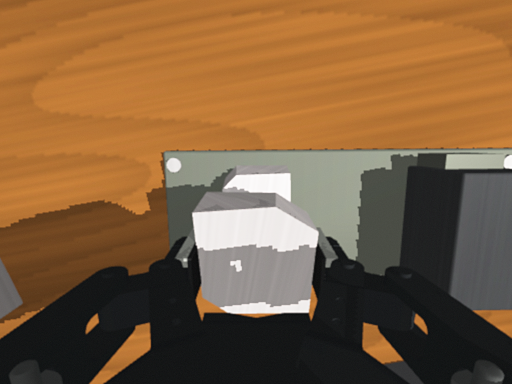

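View pics/z10.png

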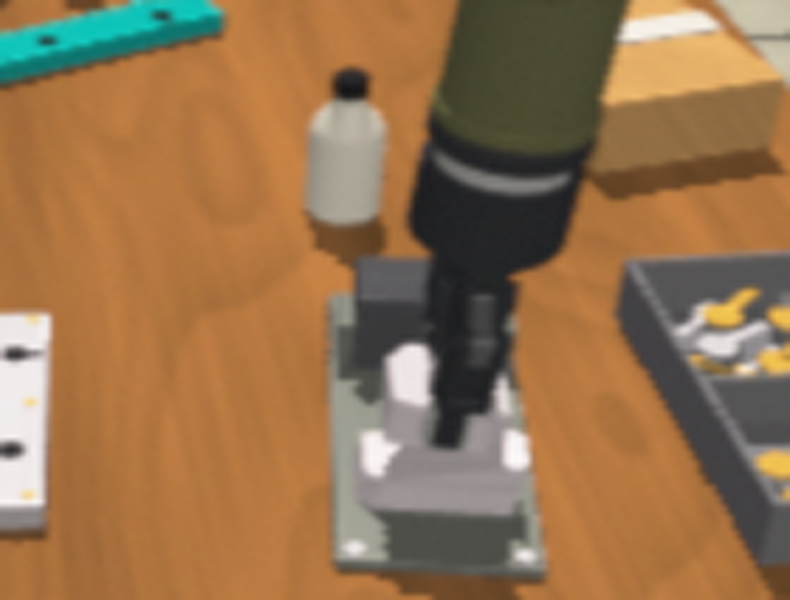

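Good overlap. Lower to contact with a 20 N grip so the block can pivot in the pads.

```bash
python3 -m pendant '[{"gripper":255,"dx":-4,"dy":0,"dz":7,"twist":0},{"gripper":255,"dx":0,"dy":0,"dz":4,"twist":0}]' 20
python3 -m pendant '[{"gripper":255,"dx":0,"dy":0,"dz":4,"twist":0}]'
python3 -m pendant '[{"gripper":255,"dx":0,"dy":0,"dz":3,"twist":0}]'
```

```text
clock: 18.2
ee_pos: [0.6524, -0.0479, 0.0507]
eef_rot: [0.092, 0.995, 0.01, -0.039]
wrist_force: [0.2, 0.9, -2.3]
grip_width: 0.0529
clock: 18.3
ee_pos: [0.6527, -0.0476, 0.047]
eef_rot: [0.093, 0.995, 0.01, -0.038]
wrist_force: [0.4, 0.8, -2.8]
grip_width: 0.0534
clock: 18.4
ee_pos: [0.6533, -0.0476, 0.045]
eef_rot: [0.093, 0.995, 0.01, -0.038]
wrist_force: [-2.4, -2.1, 13.9]
grip_width: 0.0532
```

```bash
python3 -m pendant '[{"gripper":255,"dx":0,"dy":0,"dz":3,"twist":0}]'
python3 -m pendant '[{"gripper":255,"dx":0,"dy":0,"dz":3,"twist":0}]'
python3 -m pendant '[{"gripper":255,"dx":0,"dy":0,"dz":3,"twist":0}]'
```

```text
clock: 18.5
ee_pos: [0.6551, -0.0477, 0.0445]
eef_rot: [0.093, 0.995, 0.009, -0.035]
wrist_force: [-2.1, -1.5, 14.2]
grip_width: 0.053
clock: 18.6
ee_pos: [0.6571, -0.048, 0.0443]
eef_rot: [0.093, 0.995, 0.009, -0.033]
wrist_force: [-2.2, -1.8, 11.6]
grip_width: 0.0533
clock: 18.7
ee_pos: [0.659, -0.0484, 0.044]
eef_rot: [0.094, 0.995, 0.009, -0.03]
wrist_force: [-1.4, -1.5, 9.8]
grip_width: 0.0534
```

```bash
python3 -m pendant '[{"gripper":255,"dx":5,"dy":0,"dz":4,"twist":0}]'
python3 -m pendant '[{"gripper":255,"dx":5,"dy":0,"dz":5,"twist":0}]'
python3 -m pendant '[{"gripper":255,"dx":5,"dy":0,"dz":5,"twist":0}]'
```

```text
clock: 18.8
ee_pos: [0.6573, -0.048, 0.0435]
eef_rot: [0.095, 0.995, 0.009, -0.027]
wrist_force: [-0.4, -1.3, 14.9]
grip_width: 0.0535
clock: 18.9
ee_pos: [0.6553, -0.0475, 0.0424]
eef_rot: [0.095, 0.995, 0.009, -0.023]
wrist_force: [-1.9, -1.9, 14.2]
grip_width: 0.0535
clock: 19.0
ee_pos: [0.6531, -0.047, 0.0411]
eef_rot: [0.096, 0.995, 0.008, -0.02]
wrist_force: [-2.0, -2.5, 14.7]
grip_width: 0.0534
```

```bash
python3 -m pendant '[{"gripper":255,"dx":4,"dy":0,"dz":5,"twist":0},{"gripper":255,"dx":4,"dy":0,"dz":5,"twist":0}]'
python3 -m pendant '[{"gripper":255,"dx":4,"dy":0,"dz":5,"twist":0},{"gripper":255,"dx":4,"dy":0,"dz":5,"twist":0}]'
python3 - <<'E'
from h import *
togo(.6485,-.048,79.5,.037);snap('wrist','wrist12');snap('side','side12')
a=cv2.resize(load('side12')['image'][150:270,260:400],(790,600),interpolation=cv2.INTER_CUBIC);cv2.imwrite('pics/z11.png',a)
E
```

```text
clock: 19.2
ee_pos: [0.6504, -0.0466, 0.0384]
eef_rot: [0.097, 0.995, 0.008, -0.013]
wrist_force: [-1.2, -2.5, 13.4]
grip_width: 0.0531
clock: 19.4
ee_pos: [0.6493, -0.0464, 0.0354]
eef_rot: [0.098, 0.995, 0.007, -0.005]
wrist_force: [-0.6, -3.0, 16.2]
grip_width: 0.0531
t 19.4 p [ 0.6493 -0.0464  0.0354] x [-0.981  0.195  0.011] y [0.195 0.981 0.013] z [-0.008  0.015 -1.   ] w 0.0531 F [-0.6 -3.  16.2] q [ 0.28  1.03 -0.52  1.58  0.67  0.73  0.82]
go dx,dy,dz mm [ 0.5 -1.7 -1.6] dz -1.6
yaw y 78.76
twist rad -0.013 or 3.129
```

View pics/wrist12.png

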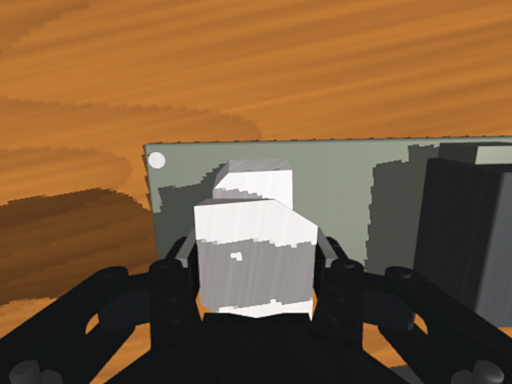

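View pics/z11.png

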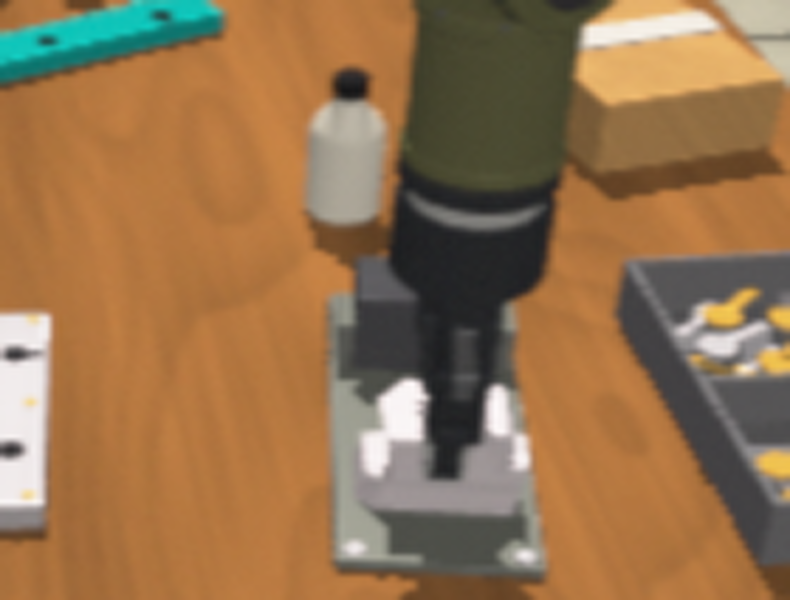

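```bash
python3 -m pendant '[{"gripper":255,"dx":1,"dy":-1,"dz":5,"twist":0}]'
python3 -m pendant '[{"gripper":255,"dx":1,"dy":-1,"dz":5,"twist":0}]'
```

```text
clock: 19.6
ee_pos: [0.6493, -0.0464, 0.0348]
eef_rot: [0.098, 0.995, 0.007, -0.003]
wrist_force: [-14.5, 1.3, 38.0]
grip_width: 0.0534
clock: 19.7
ee_pos: [0.6493, -0.0464, 0.0348]
eef_rot: [0.098, 0.995, 0.007, -0.002]
wrist_force: [-10.2, 0.5, 31.5]
grip_width: 0.0536
```

Seated firmly (force jumped, no more descent). Relax and release.

```bash
python3 -m pendant '[{"gripper":255,"dx":0,"dy":0,"dz":0,"twist":0},{"gripper":110,"dx":0,"dy":0,"dz":0,"twist":0},{"gripper":60,"dx":0,"dy":0,"dz":0,"twist":0},{"gripper":0,"dx":0,"dy":0,"dz":0,"twist":0},{"gripper":0,"dx":0,"dy":0,"dz":0,"twist":0},{"gripper":0,"dx":0,"dy":0,"dz":0,"twist":0}]'
python3 - <<'E'
from h import *
st();snap('wrist','wrist13')
E
python3 -m pendant '[{"gripper":0,"dx":0,"dy":0,"dz":-10,"twist":0},{"gripper":0,"dx":0,"dy":0,"dz":-30,"twist":0},{"gripper":0,"dx":0,"dy":0,"dz":-40,"twist":0},{"gripper":0,"dx":0,"dy":0,"dz":-40,"twist":0},{"gripper":0,"dx":0,"dy":0,"dz":-30,"twist":0},{"gripper":0,"dx":0,"dy":0,"dz":0,"twist":0}]'
python3 - <<'E'
from h import *
st();s=snap('wrist','wrist14')
cv2.imwrite('pics/z12.png',cv2.resize(s['image'][90:230,150:420],None,fx=2.9,fy=2.9,interpolation=cv2.INTER_CUBIC))
E
```

```text
clock: 20.3
ee_pos: [0.6507, -0.0459, 0.0369]
eef_rot: [0.098, 0.995, 0.007, 0.0]
wrist_force: [0.4, 0.2, -0.2]
grip_width: 0.0855
t 20.3 p [ 0.6507 -0.0459  0.0369] x [-0.981  0.194  0.001] y [0.194 0.981 0.014] z [ 0.002  0.014 -1.   ] w 0.0855 F [ 0.4  0.2 -0.2] q [ 0.28  1.02 -0.52  1.59  0.68  0.71  0.82]
clock: 20.95
ee_pos: [0.6499, -0.0473, 0.1938]
eef_rot: [0.097, 0.995, 0.007, -0.001]
wrist_force: [0.6, 0.0, 0.6]
grip_width: 0.0853
t 20.95 p [ 0.6499 -0.0473  0.1938] x [-0.981  0.193  0.003] y [0.193 0.981 0.014] z [-0.001  0.015 -1.   ] w 0.0853 F [0.6 0.  0.6] q [ 0.33  0.83 -0.63  1.5   0.53  0.99  0.94]
```

View pics/wrist14.png

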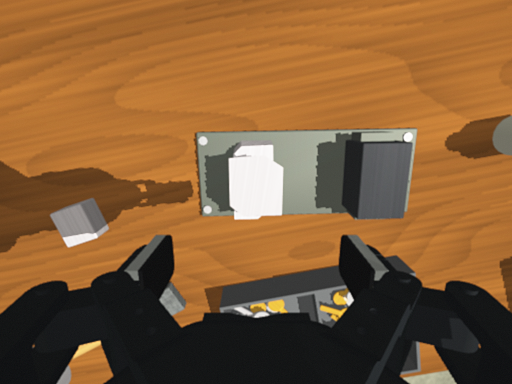

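View pics/wrist13.png

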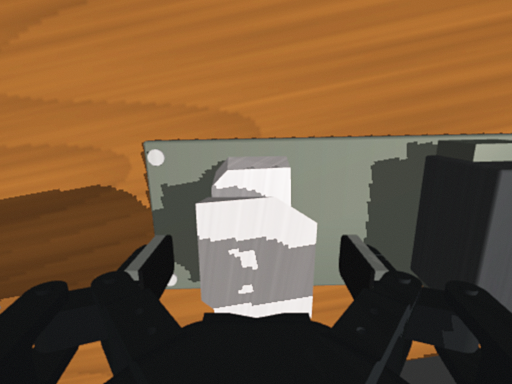

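View pics/z12.png

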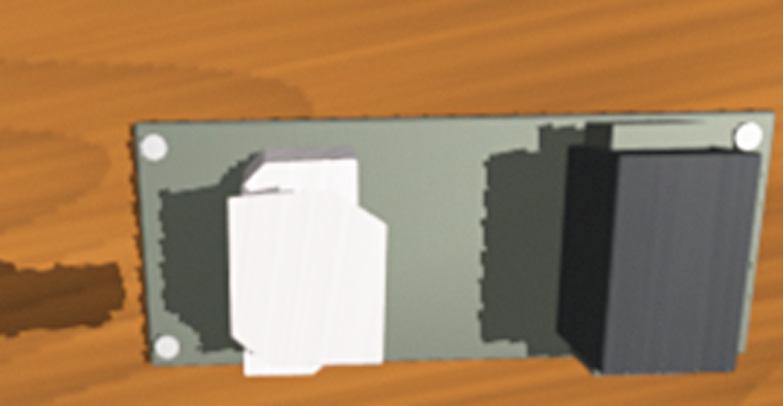

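Run:
```python
from h import *
sd=snap('side','side14');sc=snap('scene','scene14')
a=cv2.resize(sd['image'][195:270,305:370],(400,460),interpolation=cv2.INTER_CUBIC);b=cv2.resize(sc['image'][225:290,160:220],(400,460),interpolation=cv2.INTER_CUBIC)
cv2.imwrite('pics/z13.png',np.hstack([a,b]))
```

```text
(no output)
```

View pics/z13.png

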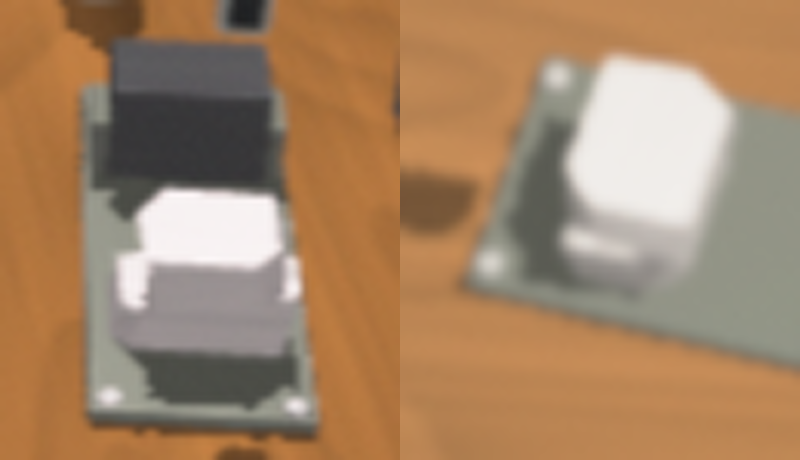

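Run:
```python
from h import *
s=load('wrist14'); f=lambda x,y,z: onz(s,x/2.9+150-.4,y/2.9+90-.4,z)
A=f(229,198,.0626);B=f(383,363,.0626);print('top mid',(A+B)/2,np.linalg.norm(A-B))
print(np.linalg.norm((A+B)[:2]/2-[.6504,-.048]))
# lock: aim
y=np.array([.172,.985]); r=np.array([.6717,.0848]); 
m=((A+B)[:2]/2+r)/2; print('lock target',m, 'axis',np.degrees(np.arctan2(*(r-(A+B)[:2]/2)[::-1])))
togo(.46,.045)
```

```text
top mid [ 0.65060423 -0.0454388   0.0626    ] 0.08094372440947464
0.0025693328847279464
lock target [0.66115211 0.0196806 ] axis 80.79927500053282
t 21.1 p [ 0.6466 -0.0483  0.1882] x [-0.981  0.193  0.013] y [0.193 0.981 0.011] z [-0.01   0.013 -1.   ] w 0.0852 F [-0.6  0.3 -0.5] q [ 0.33  0.84 -0.63  1.51  0.53  0.99  0.93]
go dx,dy,dz mm [201.   55.6   3.2] dz None
yaw y 78.89
```

```bash
python3 -m pendant '[{"gripper":0,"dx":25,"dy":8,"dz":0,"twist":0},{"gripper":0,"dx":40,"dy":11,"dz":0,"twist":0},{"gripper":0,"dx":40,"dy":11,"dz":0,"twist":0},{"gripper":0,"dx":40,"dy":11,"dz":0,"twist":0},{"gripper":0,"dx":30,"dy":8,"dz":0,"twist":0},{"gripper":0,"dx":0,"dy":0,"dz":0,"twist":0.13},{"gripper":0,"dx":0,"dy":0,"dz":0,"twist":0.13},{"gripper":0,"dx":0,"dy":0,"dz":0,"twist":0.13},{"gripper":0,"dx":0,"dy":0,"dz":0,"twist":0.13},{"gripper":0,"dx":0,"dy":0,"dz":0,"twist":0.13},{"gripper":0,"dx":0,"dy":0,"dz":0,"twist":0.13},{"gripper":0,"dx":0,"dy":0,"dz":0,"twist":0.13}]'
python3 -m pendant '[{"gripper":0,"dx":0,"dy":0,"dz":0,"twist":0.13},{"gripper":0,"dx":0,"dy":0,"dz":0,"twist":0.13},{"gripper":0,"dx":0,"dy":0,"dz":0,"twist":0.13},{"gripper":0,"dx":0,"dy":0,"dz":0,"twist":0.13},{"gripper":0,"dx":0,"dy":0,"dz":0,"twist":0}]'
python3 - <<'E'
from h import *
togo(.4307,.0405,-5.5,.1);snap('wrist','wrist15')
E
```

```text
clock: 22.3
ee_pos: [0.4621, 0.0318, 0.1748]
eef_rot: [0.539, 0.842, -0.01, -0.024]
wrist_force: [0.0, -0.4, 0.8]
grip_width: 0.0855
clock: 22.8
ee_pos: [0.456, 0.0302, 0.1688]
eef_rot: [0.745, 0.666, -0.023, -0.024]
wrist_force: [0.3, 0.7, 0.3]
grip_width: 0.0855
t 22.8 p [0.456  0.0302 0.1688] x [ 0.112  0.994 -0.002] y [ 0.991 -0.112 -0.067] z [-0.067  0.005 -0.998] w 0.0855 F [0.3 0.7 0.3] q [-0.04  0.61 -0.18  2.06  0.16  0.55 -0.44]
go dx,dy,dz mm [  7.6 -21.6  70.4] dz 68.8
yaw y -6.43
twist rad -0.016 or 3.125
```

View pics/wrist15.png

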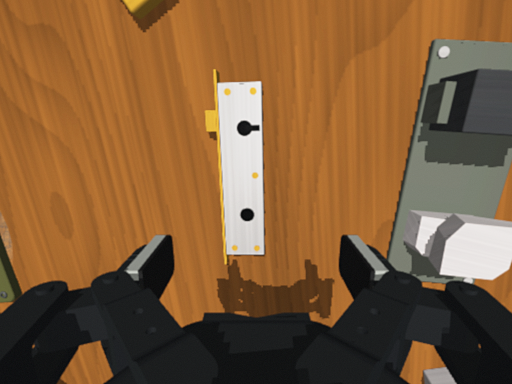

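```bash
python3 -m pendant '[{"gripper":0,"dx":4,"dy":-10,"dz":15,"twist":0},{"gripper":0,"dx":4,"dy":-10,"dz":25,"twist":0},{"gripper":0,"dx":0,"dy":0,"dz":25,"twist":0},{"gripper":0,"dx":0,"dy":0,"dz":15,"twist":0},{"gripper":0,"dx":0,"dy":0,"dz":0,"twist":0}]'
python3 - <<'E'
from h import *
togo(.4307,.0405,-5.5,.03)
E
python3 -m pendant '[{"gripper":0,"dx":0,"dy":0,"dz":0,"twist":0},{"gripper":0,"dx":0,"dy":0,"dz":0,"twist":0},{"gripper":0,"dx":0,"dy":0,"dz":0,"twist":0}]'
python3 - <<'E'
from h import *
togo(.4307,.0405,-5.5,.03)
E
```

```text
clock: 23.35
ee_pos: [0.4299, 0.041, 0.0862]
eef_rot: [0.739, 0.673, -0.024, -0.026]
wrist_force: [0.6, -0.1, 0.1]
grip_width: 0.0853
t 23.35 p [0.4299 0.041  0.0862] x [ 0.093  0.996 -0.   ] y [ 0.993 -0.093 -0.07 ] z [-0.07   0.006 -0.998] w 0.0853 F [ 0.6 -0.1  0.1] q [-0.12  0.75 -0.11  2.19  0.21  0.28 -0.5 ]
go dx,dy,dz mm [-0.4  4.8 56. ] dz 56.2
yaw y -5.35
twist rad 0.003 or -3.139
clock: 23.65
ee_pos: [0.4303, 0.0409, 0.0868]
eef_rot: [0.738, 0.674, -0.023, -0.026]
wrist_force: [-0.1, 0.3, -0.2]
grip_width: 0.0856
t 23.65 p [0.4303 0.0409 0.0868] x [0.09  0.996 0.001] y [ 0.993 -0.09  -0.07 ] z [-0.07   0.007 -0.998] w 0.0856 F [-0.1  0.3 -0.2] q [-0.11  0.75 -0.12  2.19  0.21  0.28 -0.5 ]
go dx,dy,dz mm [-0.4  4.4 56.7] dz 56.8
yaw y -5.18
twist rad 0.006 or -3.136
```

```bash
python3 -m pendant '[{"gripper":0,"dx":0,"dy":45,"dz":0,"twist":0},{"gripper":0,"dx":0,"dy":45,"dz":0,"twist":0},{"gripper":0,"dx":0,"dy":0,"dz":0,"twist":0}]'
python3 - <<'E'
from h import *
togo(.4307,.0405,-5.5,.03)
E
python3 -m pendant '[{"gripper":0,"dx":0,"dy":-30,"dz":10,"twist":0},{"gripper":0,"dx":0,"dy":-30,"dz":10,"twist":0},{"gripper":0,"dx":0,"dy":-25,"dz":10,"twist":0},{"gripper":0,"dx":0,"dy":0,"dz":10,"twist":0}]'
python3 - <<'E'
from h import *
togo(.4307,.0405,-5.5,.03)
E
```

```text
clock: 23.95
ee_pos: [0.5205, 0.032, 0.0824]
eef_rot: [0.737, 0.675, -0.024, -0.026]
wrist_force: [-0.4, 0.2, 0.1]
grip_width: 0.0854
t 23.95 p [0.5205 0.032  0.0824] x [0.088 0.996 0.   ] y [ 0.994 -0.088 -0.071] z [-0.071  0.006 -0.997] w 0.0854 F [-0.4  0.2  0.1] q [-0.05  0.82 -0.16  1.93  0.21  0.48 -0.44]
go dx,dy,dz mm [  0.6 -86.2  58.7] dz 52.4
yaw y -5.04
twist rad 0.008 or -3.134
clock: 24.35
ee_pos: [0.4346, 0.0396, 0.0508]
eef_rot: [0.738, 0.674, -0.019, -0.024]
wrist_force: [1.1, 0.3, 0.4]
grip_width: 0.0857
t 24.35 p [0.4346 0.0396 0.0508] x [0.091 0.996 0.003] y [ 0.994 -0.09  -0.061] z [-0.06   0.009 -0.998] w 0.0857 F [1.1 0.3 0.4] q [-0.13  0.83 -0.08  2.2   0.24  0.18 -0.51]
go dx,dy,dz mm [ 0.5 -2.7 21. ] dz 20.8
yaw y -5.19
twist rad 0.005 or -3.136
```

```bash
python3 -m pendant '[{"gripper":0,"dx":0,"dy":-2,"dz":10,"twist":0},{"gripper":0,"dx":0,"dy":-1,"dz":10,"twist":0},{"gripper":0,"dx":0,"dy":0,"dz":10,"twist":0},{"gripper":0,"dx":0,"dy":0,"dz":0,"twist":0}]'
python3 - <<'E'
from h import *
togo(.4307,.0405,-5.5,.0);snap('wrist','wrist16')
E
```

```text
clock: 24.75
ee_pos: [0.428, 0.0405, 0.0218]
eef_rot: [0.737, 0.675, -0.019, -0.024]
wrist_force: [-0.2, -0.1, -0.6]
grip_width: 0.0854
t 24.75 p [0.428  0.0405 0.0218] x [0.089 0.996 0.004] y [ 0.994 -0.088 -0.06 ] z [-0.06   0.009 -0.998] w 0.0854 F [-0.2 -0.1 -0.6] q [-0.15  0.89 -0.05  2.22  0.25  0.09 -0.52]
go dx,dy,dz mm [ 0.2  4.  21.6] dz 21.8
yaw y -5.08
twist rad 0.007 or -3.134
```

View pics/wrist16.png

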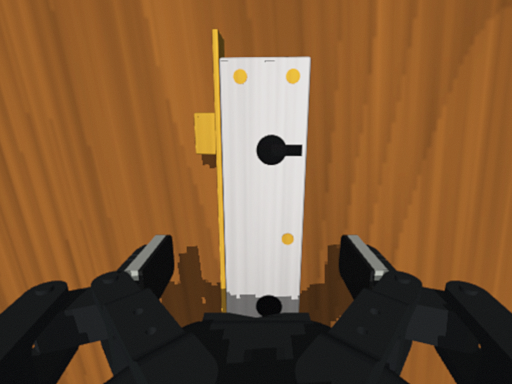

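```bash
python3 -m pendant '[{"gripper":0,"dx":0,"dy":4,"dz":7,"twist":0},{"gripper":0,"dx":0,"dy":1,"dz":6,"twist":0},{"gripper":0,"dx":0,"dy":0,"dz":3,"twist":0},{"gripper":0,"dx":0,"dy":0,"dz":0,"twist":0}]'
python3 - <<'E'
from h import *
s,_=togo(.4307,.0405,-5.5,.0) or (env.sense(),0); print(s['q'][5])
E
```

```text
clock: 25.2
ee_pos: [0.4342, 0.0401, 0.0056]
eef_rot: [0.738, 0.675, -0.017, -0.023]
wrist_force: [0.2, -0.4, 0.2]
grip_width: 0.0856
t 25.2 p [0.4342 0.0401 0.0056] x [0.089 0.996 0.005] y [ 0.994 -0.089 -0.057] z [-0.056  0.01  -0.998] w 0.0856 F [ 0.2 -0.4  0.2] q [-0.16  0.93 -0.04  2.21  0.26  0.06 -0.53]
go dx,dy,dz mm [ 0.  -3.2  5.7] dz 5.6
yaw y -5.12
twist rad 0.007 or -3.135
0.05869189856401862
```

```bash
python3 -m pendant '[{"gripper":0,"dx":0,"dy":0.5,"dz":4,"twist":0},{"gripper":0,"dx":0,"dy":0,"dz":0,"twist":0}]'
python3 -c "
from h import *
s,_=st();print(s['q'][5])"
python3 -m pendant '[{"gripper":255,"dx":0,"dy":0,"dz":0,"twist":0},{"gripper":255,"dx":0,"dy":0,"dz":0,"twist":0},{"gripper":255,"dx":0,"dy":0,"dz":0,"twist":0},{"gripper":255,"dx":0,"dy":0,"dz":0,"twist":0},{"gripper":255,"dx":0,"dy":0,"dz":0,"twist":0}]' 60
python3 -c "
from h import *
s,_=st();print(s['q'][5]);snap('wrist','wrist17')
b=snap('side','side17')['image'];cv2.imwrite('pics/z14.png',cv2.resize(b[160:280,200:330],(780,720))[:600])
"
```

```text
clock: 25.4
ee_pos: [0.4346, 0.0401, 0.0012]
eef_rot: [0.738, 0.674, -0.017, -0.023]
wrist_force: [1.5, 0.4, -0.2]
grip_width: 0.0855
t 25.4 p [0.4346 0.0401 0.0012] x [0.09  0.996 0.005] y [ 0.994 -0.089 -0.057] z [-0.056  0.01  -0.998] w 0.0855 F [ 1.5  0.4 -0.2] q [-0.16  0.94 -0.04  2.21  0.27  0.05 -0.54]
0.049914488582624726
clock: 25.9
ee_pos: [0.4298, 0.0398, 0.0021]
eef_rot: [0.737, 0.675, -0.021, -0.025]
wrist_force: [-0.8, -1.0, -3.2]
grip_width: 0.0465
t 25.9 p [0.4298 0.0398 0.0021] x [0.088 0.996 0.003] y [ 0.994 -0.088 -0.064] z [-0.064  0.009 -0.998] w 0.0465 F [-0.8 -1.  -3.2] q [-0.16  0.94 -0.04  2.21  0.27  0.05 -0.54]
0.05386474009806912
```

View pics/wrist17.png

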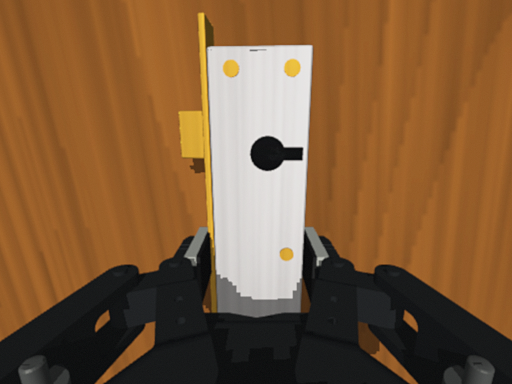

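View pics/z14.png

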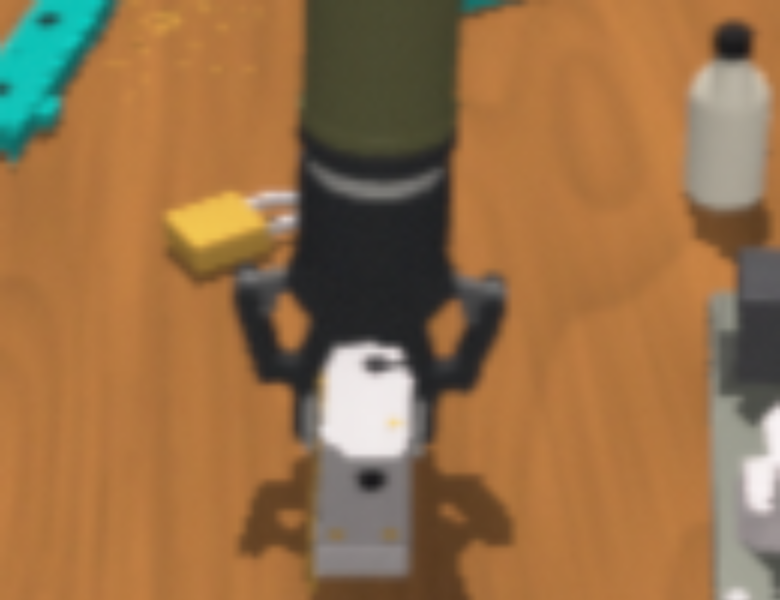

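```bash
python3 -m pendant '[{"gripper":255,"dx":0,"dy":0,"dz":0,"twist":0},{"gripper":255,"dx":0,"dy":2,"dz":-8,"twist":0},{"gripper":255,"dx":0,"dy":5,"dz":-15,"twist":0},{"gripper":255,"dx":0,"dy":8,"dz":-20,"twist":0},{"gripper":255,"dx":0,"dy":0,"dz":0,"twist":0}]' 90
python3 -c "
from h import *
togo(.660,.0197,-9.5,.11);snap('wrist','wrist18')
b=snap('side','side18')['image'];cv2.imwrite('pics/z15.png',cv2.resize(b[160:280,200:330],(780,720))[:600])
"
```

```text
clock: 26.5
ee_pos: [0.4497, 0.038, 0.0454]
eef_rot: [0.737, 0.675, -0.02, -0.024]
wrist_force: [0.9, 0.5, -4.2]
grip_width: 0.0459
t 26.5 p [0.4497 0.038  0.0454] x [0.089 0.996 0.003] y [ 0.994 -0.088 -0.063] z [-0.063  0.009 -0.998] w 0.0459 F [ 0.9  0.5 -4.2] q [-0.11  0.85 -0.1   2.15  0.26  0.21 -0.53]
go dx,dy,dz mm [  0.6 206.6 -77.8] dz -64.6
yaw y -5.07
twist rad 0.077 or -3.064
```

View pics/wrist18.png

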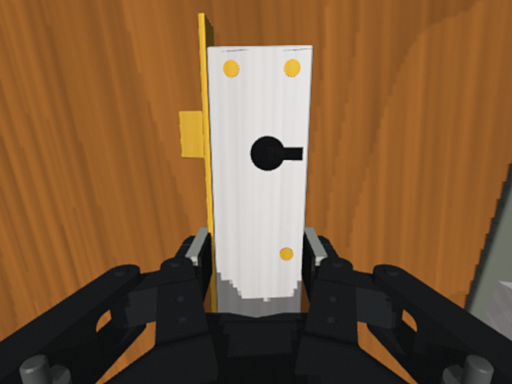

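View pics/z15.png

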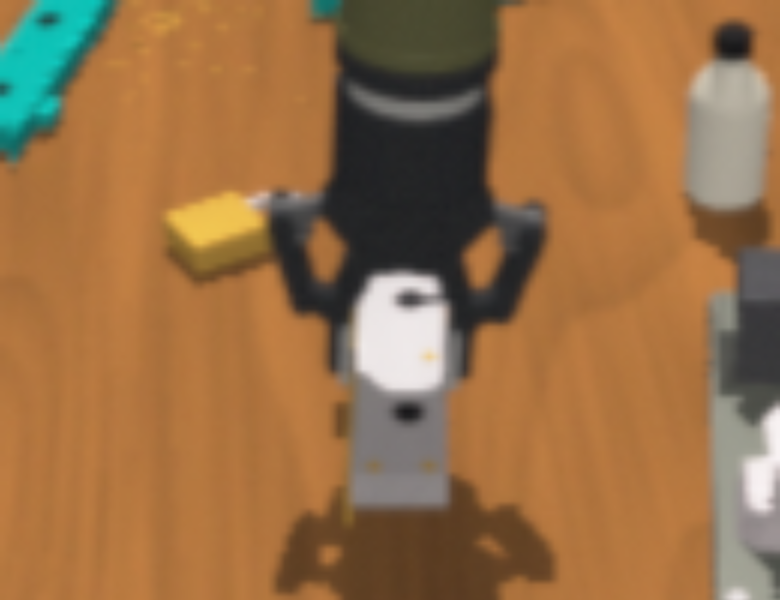

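```bash
python3 -m pendant '[{"gripper":255,"dx":0,"dy":2,"dz":-20,"twist":0},{"gripper":255,"dx":0,"dy":5,"dz":-30,"twist":0},{"gripper":255,"dx":0,"dy":10,"dz":-25,"twist":0},{"gripper":255,"dx":0,"dy":20,"dz":-10,"twist":0.02},{"gripper":255,"dx":0,"dy":30,"dz":-3,"twist":0.02},{"gripper":255,"dx":0,"dy":35,"dz":-3,"twist":0.02},{"gripper":255,"dx":0,"dy":35,"dz":-3,"twist":0.02},{"gripper":255,"dx":0,"dy":30,"dz":-3,"twist":0},{"gripper":255,"dx":0,"dy":20,"dz":0,"twist":0},{"gripper":255,"dx":0,"dy":0,"dz":0,"twist":0}]'
python3 -c "
from h import *
togo(.660,.0197,-9.5,.08)
"
```

```text
clock: 27.6
ee_pos: [0.6275, 0.0108, 0.1121]
eef_rot: [0.762, 0.645, -0.04, -0.034]
wrist_force: [-0.6, -0.4, -5.3]
grip_width: 0.0459
t 27.6 p [0.6275 0.0108 0.1121] x [ 0.164  0.986 -0.016] y [ 0.981 -0.165 -0.103] z [-0.104  0.001 -0.995] w 0.0459 F [-0.6 -0.4 -5.3] q [ 0.01  0.89 -0.19  1.54  0.18  0.84 -0.41]
go dx,dy,dz mm [14.7 33.7 28.6] dz 32.1
yaw y -9.56
twist rad -0.001 or 3.141
```

```bash
python3 -m pendant '[{"gripper":255,"dx":7,"dy":16,"dz":0,"twist":0},{"gripper":255,"dx":7,"dy":16,"dz":5,"twist":0},{"gripper":255,"dx":0,"dy":2,"dz":8,"twist":0},{"gripper":255,"dx":0,"dy":0,"dz":0,"twist":0}]'
python3 -c "
from h import *
togo(.660,.0197,-9.5,.072)
s=snap('scene','scene19')['image'];b=snap('side','side19')['image'];cv2.imwrite('pics/z16.png',np.hstack([cv2.resize(s[180:290,150:285],(400,326)),cv2.resize(b[150:270,270:400],(400,369))[:326]]))
"
```

```text
clock: 28.0
ee_pos: [0.6529, 0.0188, 0.0866]
eef_rot: [0.761, 0.645, -0.048, -0.039]
wrist_force: [-0.3, -0.4, -4.4]
grip_width: 0.0457
t 28.0 p [0.6529 0.0188 0.0866] x [ 0.162  0.986 -0.022] y [ 0.979 -0.164 -0.121] z [-0.123 -0.002 -0.992] w 0.0457 F [-0.3 -0.4 -4.4] q [-0.    0.96 -0.18  1.44  0.18  0.88 -0.41]
go dx,dy,dz mm [ 2.4  8.6 13.6] dz 14.6
yaw y -9.5
twist rad -0.0 or 3.142
```

View pics/z16.png

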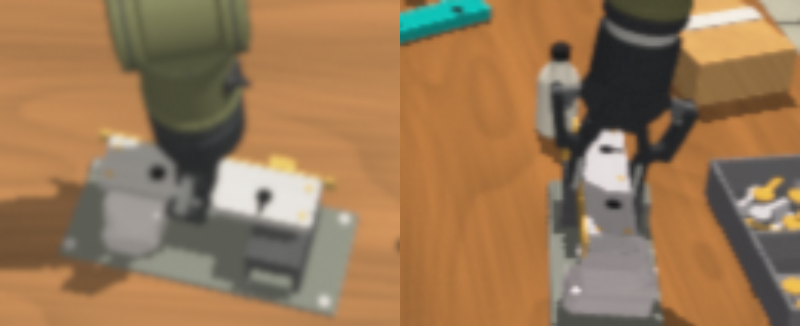

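```bash
python3 -m pendant '[{"gripper":255,"dx":1,"dy":4,"dz":6,"twist":0},{"gripper":255,"dx":1,"dy":4,"dz":4,"twist":0},{"gripper":255,"dx":0,"dy":1,"dz":3,"twist":0}]'
python3 -m pendant '[{"gripper":255,"dx":0,"dy":1,"dz":3,"twist":0}]'
python3 -m pendant '[{"gripper":255,"dx":0,"dy":0,"dz":3,"twist":0}]'
```

```text
clock: 28.4
ee_pos: [0.661, 0.0192, 0.0743]
eef_rot: [0.761, 0.645, -0.047, -0.038]
wrist_force: [1.6, 0.2, -4.7]
grip_width: 0.0459
clock: 28.5
ee_pos: [0.6616, 0.0189, 0.071]
eef_rot: [0.761, 0.645, -0.047, -0.038]
wrist_force: [0.4, -0.0, -5.2]
grip_width: 0.0454
clock: 28.6
ee_pos: [0.6615, 0.0187, 0.0678]
eef_rot: [0.762, 0.645, -0.047, -0.038]
wrist_force: [-0.2, -0.9, -2.6]
grip_width: 0.0455
```

```bash
python3 -m pendant '[{"gripper":255,"dx":0,"dy":0,"dz":2,"twist":0}]'
python3 -m pendant '[{"gripper":255,"dx":0,"dy":0,"dz":2,"twist":0}]'
python3 -m pendant '[{"gripper":255,"dx":0,"dy":0,"dz":2,"twist":0}]'
```

```text
clock: 28.7
ee_pos: [0.6614, 0.0186, 0.0665]
eef_rot: [0.762, 0.645, -0.047, -0.038]
wrist_force: [-4.3, -0.5, 11.6]
grip_width: 0.0457
clock: 28.8
ee_pos: [0.6615, 0.0186, 0.0664]
eef_rot: [0.762, 0.645, -0.046, -0.038]
wrist_force: [-4.7, -1.8, 13.8]
grip_width: 0.0456
clock: 28.9
ee_pos: [0.6614, 0.0185, 0.0665]
eef_rot: [0.762, 0.645, -0.046, -0.038]
wrist_force: [-2.9, -0.3, 8.2]
grip_width: 0.0458
```

```bash
python3 -m pendant '[{"gripper":255,"dx":0,"dy":0,"dz":3,"twist":0},{"gripper":255,"dx":0,"dy":0,"dz":3,"twist":0},{"gripper":255,"dx":0,"dy":0,"dz":3,"twist":0},{"gripper":255,"dx":0,"dy":0,"dz":3,"twist":0}]'
python3 -c "
from h import *
togo(.660,.0197,-9.5,.062)
"
```

```text
clock: 29.3
ee_pos: [0.6615, 0.0186, 0.0663]
eef_rot: [0.762, 0.645, -0.044, -0.036]
wrist_force: [-5.0, -0.5, 12.7]
grip_width: 0.046
t 29.3 p [0.6615 0.0186 0.0663] x [ 0.163  0.986 -0.021] y [ 0.98  -0.164 -0.112] z [-0.114 -0.002 -0.993] w 0.046 F [-5.  -0.5 12.7] q [-0.01  0.99 -0.18  1.43  0.18  0.86 -0.41]
go dx,dy,dz mm [ 1.  -1.2  4.5] dz 4.3
yaw y -9.53
twist rad -0.0 or 3.141
```

```bash
python3 -m pendant '[{"gripper":255,"dx":0,"dy":0,"dz":4,"twist":0},{"gripper":255,"dx":0,"dy":0,"dz":4,"twist":0},{"gripper":255,"dx":0,"dy":0,"dz":4,"twist":0},{"gripper":255,"dx":0,"dy":0,"dz":4,"twist":0},{"gripper":255,"dx":0,"dy":0,"dz":4,"twist":0},{"gripper":255,"dx":0,"dy":0,"dz":4,"twist":0}]'
python3 -m pendant '[{"gripper":255,"dx":0,"dy":0,"dz":4,"twist":0},{"gripper":255,"dx":0,"dy":0,"dz":4,"twist":0},{"gripper":255,"dx":0,"dy":0,"dz":4,"twist":0},{"gripper":255,"dx":0,"dy":0,"dz":4,"twist":0},{"gripper":255,"dx":0,"dy":0,"dz":4,"twist":0},{"gripper":255,"dx":0,"dy":0,"dz":4,"twist":0}]'
python3 -c "
from h import *
togo(.660,.0197,-9.5,.062)
"
```

```text
clock: 29.9
ee_pos: [0.6615, 0.0185, 0.066]
eef_rot: [0.762, 0.646, -0.041, -0.033]
wrist_force: [-6.8, -0.1, 18.2]
grip_width: 0.0457
clock: 30.5
ee_pos: [0.6614, 0.0186, 0.0658]
eef_rot: [0.762, 0.646, -0.038, -0.03]
wrist_force: [-6.6, -0.7, 18.2]
grip_width: 0.0458
t 30.5 p [0.6614 0.0186 0.0658] x [ 0.163  0.986 -0.02 ] y [ 0.982 -0.164 -0.095] z [-0.097 -0.004 -0.995] w 0.0458 F [-6.6 -0.7 18.2] q [-0.01  0.98 -0.18  1.45  0.19  0.82 -0.42]
go dx,dy,dz mm [ 1.  -1.2  4. ] dz 3.8
yaw y -9.51
twist rad -0.0 or 3.141
```

```bash
python3 -m pendant '[{"gripper":255,"dx":0,"dy":0,"dz":6,"twist":0},{"gripper":255,"dx":0,"dy":0,"dz":6,"twist":0},{"gripper":255,"dx":0,"dy":0,"dz":6,"twist":0},{"gripper":255,"dx":0,"dy":0,"dz":6,"twist":0},{"gripper":255,"dx":0,"dy":0,"dz":6,"twist":0},{"gripper":255,"dx":0,"dy":0,"dz":6,"twist":0},{"gripper":255,"dx":0,"dy":0,"dz":6,"twist":0},{"gripper":255,"dx":0,"dy":0,"dz":6,"twist":0}]'
python3 -m pendant '[{"gripper":255,"dx":0,"dy":0,"dz":6,"twist":0},{"gripper":255,"dx":0,"dy":0,"dz":6,"twist":0},{"gripper":255,"dx":0,"dy":0,"dz":6,"twist":0},{"gripper":255,"dx":0,"dy":0,"dz":6,"twist":0},{"gripper":255,"dx":0,"dy":0,"dz":6,"twist":0},{"gripper":255,"dx":0,"dy":0,"dz":6,"twist":0},{"gripper":255,"dx":0,"dy":0,"dz":6,"twist":0},{"gripper":255,"dx":0,"dy":0,"dz":6,"twist":0}]'
python3 -c "
from h import *
togo(.660,.0197,-9.5,.062);snap('side','side20');s=snap('scene','scene20')['image'];b=load('side20')['image'];cv2.imwrite('pics/z17.png',np.hstack([cv2.resize(s[180:290,150:285],(400,326)),cv2.resize(b[150:270,270:400],(400,369))[:326]]))
"
```

```text
clock: 31.3
ee_pos: [0.6614, 0.0186, 0.0653]
eef_rot: [0.762, 0.646, -0.033, -0.023]
wrist_force: [-10.4, -1.3, 30.6]
grip_width: 0.0457
clock: 32.1
ee_pos: [0.6613, 0.0186, 0.0651]
eef_rot: [0.763, 0.646, -0.029, -0.018]
wrist_force: [-11.2, -1.6, 30.8]
grip_width: 0.0452
t 32.1 p [0.6613 0.0186 0.0651] x [ 0.165  0.986 -0.021] y [ 0.984 -0.166 -0.064] z [-0.067 -0.011 -0.998] w 0.0452 F [-11.2  -1.6  30.8] q [-0.02  0.97 -0.17  1.48  0.2   0.77 -0.43]
go dx,dy,dz mm [ 0.9 -1.3  3.2] dz 3.1
yaw y -9.56
twist rad -0.001 or 3.141
```

View pics/z17.png

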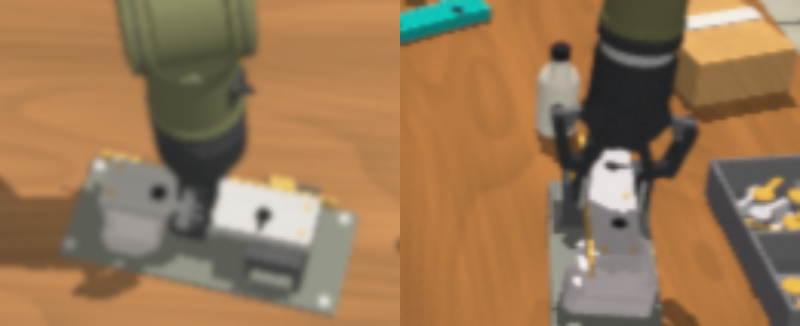

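```bash
python3 -m pendant '[{"gripper":255,"dx":0,"dy":0,"dz":0,"twist":0},{"gripper":255,"dx":0,"dy":0,"dz":0,"twist":0},{"gripper":125,"dx":0,"dy":0,"dz":0,"twist":0},{"gripper":90,"dx":0,"dy":0,"dz":0,"twist":0},{"gripper":60,"dx":0,"dy":0,"dz":0,"twist":0},{"gripper":30,"dx":0,"dy":0,"dz":0,"twist":0},{"gripper":0,"dx":0,"dy":0,"dz":0,"twist":0},{"gripper":0,"dx":0,"dy":0,"dz":0,"twist":0},{"gripper":0,"dx":0,"dy":0,"dz":0,"twist":0}]' 20
python3 -c "
from h import *
st();snap('wrist','wrist21');snap('side','side21');s=snap('scene','scene21')['image'];b=load('side21')['image'];cv2.imwrite('pics/z18.png',np.hstack([cv2.resize(s[180:290,150:285],(400,326)),cv2.resize(b[150:270,270:400],(400,369))[:326]]))
"
```

```text
clock: 33.1
ee_pos: [0.6632, 0.0191, 0.0678]
eef_rot: [0.763, 0.646, -0.027, -0.016]
wrist_force: [-0.0, 0.3, 0.4]
grip_width: 0.0857
t 33.1 p [0.6632 0.0191 0.0678] x [ 0.165  0.986 -0.02 ] y [ 0.984 -0.166 -0.06 ] z [-0.062 -0.01  -0.998] w 0.0857 F [-0.   0.3  0.4] q [-0.02  0.97 -0.17  1.48  0.2   0.77 -0.43]
```

View pics/z18.png

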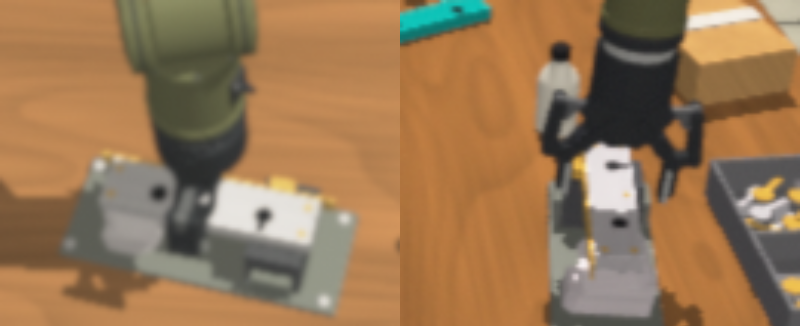

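View pics/wrist21.png

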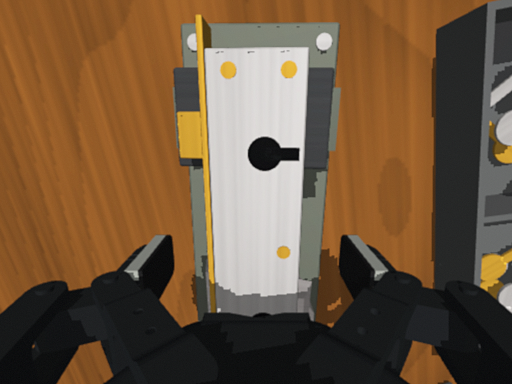

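```bash
python3 -m pendant '[{"gripper":0,"dx":0,"dy":0,"dz":-10,"twist":0},{"gripper":0,"dx":0,"dy":0,"dz":-25,"twist":0},{"gripper":0,"dx":0,"dy":0,"dz":-40,"twist":0},{"gripper":0,"dx":0,"dy":0,"dz":-45,"twist":0},{"gripper":0,"dx":0,"dy":0,"dz":-45,"twist":0},{"gripper":0,"dx":0,"dy":-40,"dz":-20,"twist":0},{"gripper":0,"dx":0,"dy":-40,"dz":0,"twist":0},{"gripper":0,"dx":0,"dy":-20,"dz":0,"twist":0},{"gripper":0,"dx":0,"dy":0,"dz":0,"twist":0},{"gripper":0,"dx":0,"dy":0,"dz":0,"twist":0}]'
python3 -c "
from h import *
st();w=snap('wrist','wrist22')['image'];b=snap('side','side22')['image'];s=snap('scene','scene22')['image'];
cv2.imwrite('pics/z19.png',np.hstack([cv2.resize(s[215:295,150:285],None,fx=3,fy=3,interpolation=cv2.INTER_CUBIC),cv2.resize(b[180:280,300:380],(300,240),interpolation=cv2.INTER_CUBIC)]))
"
```

```text
clock: 34.25
ee_pos: [0.5767, 0.0385, 0.2737]
eef_rot: [0.763, 0.646, -0.022, -0.014]
wrist_force: [0.7, -0.4, 0.4]
grip_width: 0.0859
t 34.25 p [0.5767 0.0385 0.2737] x [ 0.166  0.986 -0.017] y [ 0.985 -0.166 -0.05 ] z [-0.052 -0.008 -0.999] w 0.0859 F [ 0.7 -0.4  0.4] q [-0.03  0.6  -0.21  1.61  0.14  1.   -0.45]
```

View pics/wrist22.png

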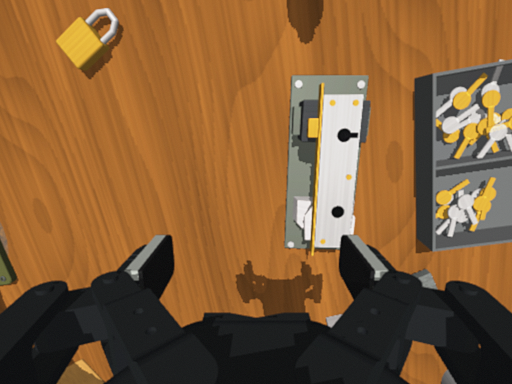

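View pics/z19.png

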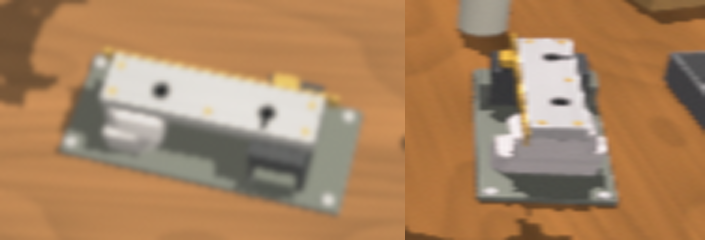

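View pics/side22.png

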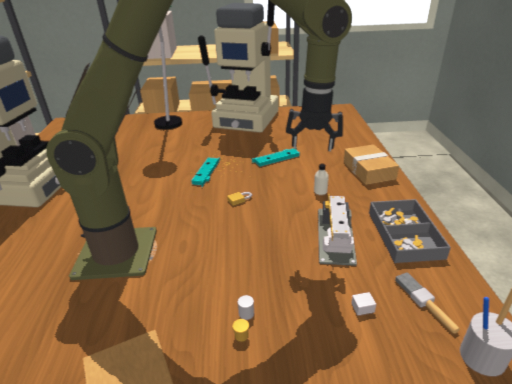

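```bash
python3 -c "
from h import *
w=load('wrist22')['image'];b=load('side22')['image']
cv2.imwrite('pics/z20.png',np.hstack([cv2.resize(w[70:260,280:375],(300,600),interpolation=cv2.INTER_CUBIC),cv2.resize(b[190:270,312:362],(375,600),interpolation=cv2.INTER_CUBIC)]))
"
```

```text
(no output)
```

View pics/z20.png

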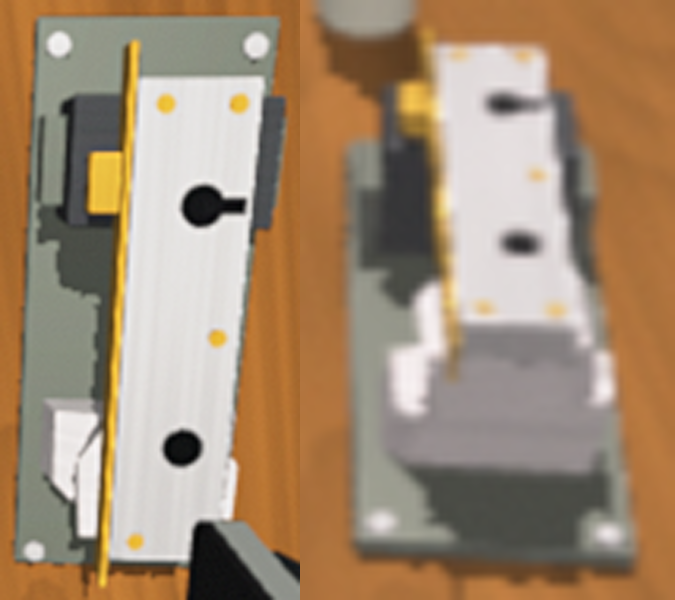

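```bash
python3 -c "
from h import *
w=load('wrist22');b=load('side22')
W=lambda x,y:(x*95/300+280-.4,y*190/600+70-.4)
S=lambda x,y:((x-300)*50/375+312-.4,y*80/600+190-.4)
def tri(a,c):
    o1,d1=ray(w,*a);o2,d2=ray(b,*c);A=np.array([d1,-d2]).T;t=np.linalg.lstsq(A,o2-o1,rcond=None)[0];p,q=o1+d1*t[0],o2+d2*t[1];return (p+q)/2,np.linalg.norm(p-q)
for n,a,c in [('keyhole',(202,205),(503,103)),('hole',(182,448),(520,243)),('TL screw',(166,104),(460,55)),('TR screw',(240,104),(524,55)),('BL screw',(136,542),(484,307)),('mid screw',(217,338),(537,175))]:
    p,e=tri(W(*a),S(*c));print(n,p.round(4),round(e,4))
A=onz(w,*W(140,77),.0805);B=onz(w,*W(113,560),.0805);C=onz(w,*W(265,77),.0805)
d=A-B;print('len',np.linalg.norm(d),'yaw',np.degrees(np.arctan2(d[1],d[0])),'width',np.linalg.norm(A-C),'mid',(B+C)/2)
st()
"
```

```text
keyhole [0.6763 0.0686 0.0803] 0.0003
hole [ 0.6604 -0.0256  0.0807] 0.0003
TL screw [0.6668 0.1065 0.0796] 0.0006
TR screw [0.6927 0.1021 0.0806] 0.0009
BL screw [ 0.6379 -0.0636  0.0815] 0.0001
mid screw [0.6776 0.0173 0.0806] 0.0003
len 0.1907326800695231 yaw 80.84588829003447 width 0.04415043159335055 mid [0.66470174 0.01940236 0.0805    ]
t 34.4 p [0.5771 0.0384 0.2726] x [ 0.166  0.986 -0.017] y [ 0.985 -0.167 -0.051] z [-0.053 -0.008 -0.999] w 0.0855 F [ 0.   0.  -0.6] q [-0.03  0.6  -0.21  1.61  0.14  1.   -0.45]
```

All six lock points triangulate to 80.5 mm ±1 mm (the expected top height), so it lies level, and its heading is 80.8° against the rest's 80.2°. Handing in.

```bash
python3 -c "
from workcell import env
print(env.close_job())"
```

```text
the job is handed in; nothing more can be done
None
```

The lock case now lies level across the rest block and the offcut pile. I handed the job in at about 34.5 s of the 62 s allowed. No verdict was reported.

- **Long offcut:** it sits on its underside about 2.4 mm from the pad point. It did not move visibly when I pressed the short one onto it.
- **Short offcut:** it is turned opposite to the long one. I pressed it until its underside seated on the slope. Its upper face looked level in the pictures, and its middle was about 2.6 mm from the long one's centre before the lock went on.
- **Lock case:** six marks on its top came out at 79.6 to 81.5 mm against 80.5 mm expected, so any tilt is well under the 3.4° limit. It is within about 1° of the work rest's direction.
- **Bystanders:** none was pushed aside as far as the side view shows. I did not measure each one's position.

**What did not go cleanly:**
- **Tool tilt:** it drifted as far as 7° while carrying. I reduced it by pressing gently on contact, with at most about 40 N at the wrist.
- **Joint 6:** it came close to its lower limit when gripping the lock, 0.05 rad against 0.04.
- **Contact forces:** I could not measure the 0.3 N contact under the lock directly. I judged it from the matching heights.

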